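# Nip the setting ring with the knob under the stand

## Robot

A 7-joint arm with a two-finger parallel gripper is mounted at the origin on a cart in front of the work surface, level with it; the furniture and walls round the work are solid. World frame = base frame: x ahead of the robot, y to its left, z up, the work surface at z = 0. Lengths are in m, angles in rad, forces in N, time in s.
With the tool pointing down it reaches from about 0.425 to 0.925 m from the base axis. Payload 6.8 kg.
Tool frame: the origin (TCP) lies at the very end of the fingers, on their centre line; the grasp point (between the pads) lies 19 mm behind it (r.tcp_to_grasp is the distance from the TCP to the grasp point, in m); z points along the fingers, y is the line along which they close (so a half turn about z gives the same grasp; the last joint's range is limited). The gripper opens to 85 mm and grips with 20 to 120 N. Pads are 22 mm wide; open, the fingers measure 114 mm over their backs; the gripper's body (76 mm by 85 mm) begins 54 mm behind the grasp point. The pads swing forward as they close: fully open they stand 13 mm farther back than shut.
Start: joints at [1.015, 0.477, 0.022, 1.555, -0.011, 1.109, -0.083], TCP at [0.292, -0.608, 0.231] pointing down, gripper open.
Joint ranges: [-2.96, 2.96], [-0.34, 2.1], [-1.41, 1.46], [0.24, 2.44], [-1.37, 4.51], [0.17, 1.92], [-2.96, 2.96]. Speed limits (rad/s): [2.39, 2.39, 3.14, 3.14, 3.14, 3.14, 3.14].

## Interface

Orientations are given as a rotation vector (axis times angle).
In Python, from bench import r gives the robot as it stands.
- The arm moves only by the tool step_arm, never from a script. Its argument "moves" is a list of rows, each a list of 7 numbers: the shift along the tool's x, y, z in mm, then the turn, a rotation vector about the tool's x, y, z in rad, then the finger opening in mm, from 0 to 85.4. A call has 1 to 8 rows; each row is the pose to reach, as a shift and turn from the pose commanded when the call began, along the tool's axes at that moment; what a row does not reach only later rows make up. A row lasts 1/10 s, in which the tool goes at most 50 mm and 8.59 degrees, less where a joint would pass 70% of its speed; a pose out of reach is approached as far as the arm can. A call with a gripper value outside its range is refused whole. The fingers move at their own pace and stop on an object; "grip_force" is the grip in N (left out, the last holds). Time passes only in rows, so rows that repeat a pose let the fingers close. It gives the time, the measured TCP pose, the force, the opening and the grip force at its end, in the units of the state.
- r.get_obs(): the state, without advancing time (a new reading comes with each control period).
- r.grab_frame(name): name is "side" or "top" or "wrist"; returns a dict with "image" (420x560x3 uint8, red, green, blue), "depth" (420x560 float32, m along the optical axis (not along the pixel's ray), 0 where there is no reading), "mtx" (3x3 intrinsics, pixels), "k1" (the pictures are not rectified: a ray, as slopes to the right and down, at radius r is drawn at 1 + k1 r^2 times it, then the intrinsics apply), "rvec" (rotation vector, rad) and "tvec" (3), from world to camera coordinates, as OpenCV has them. Camera axes: x right, y down, z forward; pixel columns grow to the right and rows downward; lengths in m; the calibration is good to about 2 mm. A picture is of the moment at which its call begins.
- r.hand_in(): hands the job in; it is judged then, once.
The state is a dict: "clock": time; "joints": joint angles; "qvel": joint speeds; "tau": joint torques, N m; "tcp_pos": TCP position; "orientation": TCP orientation; "contact_force": force on the tool from outside, world axes, zero at the start; "moment": the same for the moment, N m; "grip_width": finger opening in m; "gripper_force": force on a finger pad.
Only numpy, scipy, OpenCV 4.12 (cv2) and the standard library are available. Lean on these libraries where they do the work, as an engineer would, in place of code of your own. Each camera call takes 0.05 s, during which the arm holds its last target. There are 200 camera calls.

## Task

Lay the steel ring gauge flat in its nest on top of the small metal stand, between the round cam disc and the two stop noses, and let go of it. Then turn the four-armed knob under the stand's top plate anticlockwise as seen from above (its arms that stick out past the front edge go to the right), by feel, until the cam nips the ring firmly enough to hold it, but do not force it tighter than that. Leave the other things on the bench where they are.

Things in the scene. Friction and masses are not known exactly. Their poses are not given: they have to be found in the camera images.
- ring_gauge: Plain knurled steel ring, 47 mm outside diameter, 19 mm bore, 14 mm high, 0.12 kg, lying flat on the bench. Origin at the centre of its underside, z up.
- stand: Fixed C-shaped metal stand: base, rear upright (from x = +89 mm), top plate 135 x 140 x 12 mm with upper face 150 mm above the bench. Origin on the bench below the knob's vertical axis; +x from the front edge to the rear, +y to the left seen from the front. Plate from x = -30 (front edge) to +105 mm, y = -70 to +70 mm. Cam disc near the front of the plate, stop block behind it.
- nest (a point): Point on the plate's top, 33 mm behind the knob's axis and 8 mm to the right (-y): put the ring's centre here (at least 2 mm play while the cam is open). Behind it a fixed stop block, 12 mm high, with two round noses (8 mm across, centred 60 mm behind the axis, 18.4 mm either side of the nest). The block may be clamped 3 mm nearer or farther, unseen: feel the nipping angle. Axes as the stand's.
- clamp_knob (a joint): Angle (rad) of knob and cam (one piece) about the vertical axis; grows anticlockwise seen from above, which tightens. Starts open (-0.2 to 0.2); stops at -0.25 and 2.6. Friction 0.2 N m (4 N pushed at 50 mm, up to 10 N when it first gives); stays where left. Nips between about 1.2 and 2.2; then resistance rises steeply: pushed slowly at 50 mm, 11 to 13 N is a proper nip, 9 N too loose, 20 N and more soon too tight.
- hub (a point): Centre of the knob under the stand's top plate, on its axis, 122 mm above the bench (16 mm below the plate). Hub 26 mm across; four straight arms 11 mm thick, 90 degrees apart, end in 17 mm balls centred 66 mm out. Arms pointing forward stick out past the plate's front edge and can be pushed there by closed fingertips reaching down in front of it; 100 mm free below.
- ball_end (a point): Centre of the ball on that arm which points straight forward (stand's -x) at angle 0, 66 mm from the axis. Goes round with the knob.
- cam (a point): Centre of the cam disc's top, 11 mm above the plate: disc 32 mm across, centred 9 mm off the knob's axis, to the front (-x) of it at angle 0. Turns with the knob and pushes the ring back onto the noses, about 9 mm per rad when it nips.
- rotor_10: Black moulded fan rotor, 42 mm across, 22 mm high; bystander at the front right. Origin at the centre of its underside.
- hex_key: L-shaped hex key, 24 x 77 x 4 mm, lying at the front; bystander. Origin at the centre of its underside.
- weight_1: Small brass weight, 22 mm across, 20 mm high; bystander. Origin at the centre of its underside.
- putty_tin: Flat round tin, 68 mm across, 28 mm high; bystander behind. Origin at the centre of its underside.
- tweezers: Steel tweezers, 12 x 122 x 10 mm; bystander at the front right. Origin at the centre of its underside.
- rotor_13: Black fan rotor, 34 mm across, 23 mm high; bystander behind. Origin at the centre of its underside.
Mind the look-alikes: they are no part of the job. Leave any purple or red look-alike of the ring_gauge alone.

How it is judged:
By the outcome, as a careful person would: the job done as asked, in the order asked, and still so for the second after the job is handed in, with the robot touching nothing.
It also fails if it takes over 72 s, if anything falls off the work surface, if the arm or the gripper's body presses on something with over 40 N, if the wrist force passes 120 N, or if a joint passes its speed limit or range.

## Working session

There is one attempt and no reset: what is moved stays moved. The work goes in short steps, Python scripts to look and compute and a tool call to move; the robot and the scene stay as the last step left them, time stands still between calls to the robot, and variables do not carry over. Pictures are saved under pics/ and viewed, at most 10 in all, crops included, and the job is handed in when it is done.

Besides the shell and the picture viewer there is one more tool, called after ">>>" as name(argument=value, ...), one argument or row to a line, values as JSON. step_arm: Moves the arm, as the interface text tells. Its arguments: {"type":"object","properties":{"moves":{"type":"array","items":{"type":"array","items":{"type":"number"}}},"grip_force":{"type":"number"}},"required":["moves"]}

```bash
mkdir -p pics; ls; cat > h.py <<'E'
import numpy as np, cv2
from bench import r
def cam(n):
    f=r.grab_frame(n); f['R']=cv2.Rodrigues(np.array(f['rvec'],float))[0]; f['t']=np.array(f['tvec'],float).ravel(); return f
def ray(f,u,v):
    p=cv2.undistortPoints(np.array([[[u,v]]],float),np.array(f['mtx'],float),np.array([f['k1'],0,0,0],float))[0,0]
    return -f['R'].T@f['t'], f['R'].T@np.array([p[0],p[1],1.])
def onz(f,u,v,z):
    c,d=ray(f,u,v); return c+d*(z-c[2])/d[2]
def dep(f,u,v):
    c,d=ray(f,u,v); return c+d*float(f['depth'][int(v),int(u)])
def proj(f,P):
    return cv2.projectPoints(np.array(P,float).reshape(-1,1,3),np.array(f['rvec'],float),f['t'],np.array(f['mtx'],float),np.array([f['k1'],0,0,0],float))[0].reshape(-1,2)
def save(n,im): cv2.imwrite('pics/'+n+'.png',cv2.cvtColor(im,cv2.COLOR_RGB2BGR))
E
python3 - <<'E'
from h import *
for n in('top','side'):
    f=cam(n); save(n+'0',f['image']); c,d=ray(f,280,210); print(n,c,d,f['depth'][210,280])
print(r.get_obs())
E
```

```text
pics
top [0.37799297 0.22412505 1.03656706] [ 0.19504727 -0.03536238 -0.98053772] 1.0567207
side [-0.08308441  0.84277942  0.99710423] [ 0.51278668 -0.49272351 -0.70311089] 1.3700657
{'clock': 0.1, 'joints': array([ 1.01492334,  0.47773383,  0.02237022,  1.55633824, -0.0114832 ,
        1.10927184, -0.08306671]), 'qvel': array([-3.21507311e-04, -1.15883954e-03, -1.77147346e-03, -3.65587556e-03,
       -1.17341764e-03, -1.52789687e-03, -5.22308360e-05]), 'tau': array([ 5.37100175e-03, -5.97758746e+01,  1.61434550e+00, -2.81950629e+01,
        1.29489176e-02,  4.98755457e-03, -4.49666902e-05]), 'tcp_pos': array([ 0.29199442, -0.60800093,  0.23041853]), 'orientation': array([-3.06166679e+00, -6.97211984e-01,  7.86324939e-04]), 'contact_force': array([-0.66797432, -0.63432325, -0.29314359]), 'moment': array([0.00782995, 0.04662337, 0.0350878 ]), 'gripper_force': 0.0, 'grip_width': 0.08525717133847488}
```

View pics/top0.png

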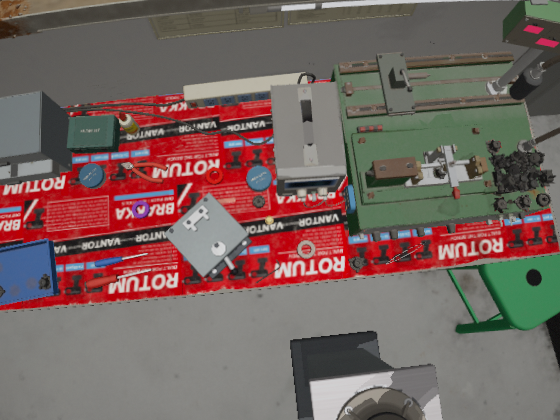

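View pics/side0.png

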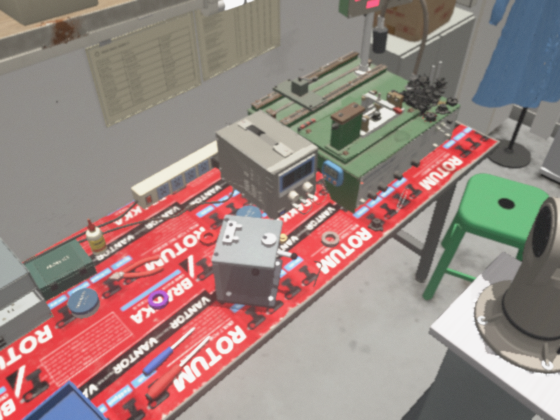

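The top view shows the stand at about (208,236), with the knob arm sticking out at (230,265). There are three ring candidates: a steel-grey one at (306,249), a purple one at (140,208) and a red one at (213,175). The grey one fits the steel gauge, and I'll confirm it in a crop.

```bash
python3 - <<'E'
from h import *
f=cam('top'); im=f['image']
save('crop1',cv2.resize(im[180:300,160:330],None,fx=4.7,fy=4.7,interpolation=cv2.INTER_CUBIC)[:,:800])
np.savez('top0.npz',**{k:f[k] for k in f})
print(proj(f,[[.6,0,0],[.7,0,0],[.6,.1,0]]))
# ring: low-saturation blob on red
x0,y0=285,230
hsv=cv2.cvtColor(im,cv2.COLOR_RGB2HSV)
m=((hsv[...,1]<90)&(hsv[...,2]>70)).astype(np.uint8)
n,l,s,c=cv2.connectedComponentsWithStats(m[y0:270,x0:330])
for i in range(1,n): 
    if s[i,4]>20: print(s[i],c[i]+[x0,y0],onz(f,*(c[i]+[x0,y0]),.014))
# stand top plate by height from depth
v,u=np.mgrid[180:300,150:270]
P=np.array([dep(f,a,b) for a,b in zip(u.ravel(),v.ravel())])
for lo,hi in((.143,.153),(.156,.165),(.165,.2),(.11,.135)):
    k=(P[:,2]>lo)&(P[:,2]<hi); print(lo,k.sum(),P[k].mean(0) if k.any() else '')
k=(P[:,2]>.14)&(P[:,2]<.17)
rc=cv2.minAreaRect((P[k,:2]*1000).astype(np.float32)); print(rc, cv2.boxPoints(rc))
m=np.zeros((420,560),np.uint8); m[v.ravel()[k],u.ravel()[k]]=1
cs=max(cv2.findContours(m,0,2)[0],key=cv2.contourArea)
b=cv2.approxPolyDP(cs,6,True).reshape(-1,2); print(b,[onz(f,*p,.15).round(4) for p in b])
E
```

```text
[[348.89666689 197.14807262]
 [343.60933796 161.61123974]
 [311.79664504 200.90585159]]
[  9  10  21  18 192] [305.22916667 249.140625  ] [0.47313937 0.13384689 0.014     ]
[34 28 11 12 76] [323.82894737 263.01315789] [0.4330916  0.09089118 0.014     ]
[ 8 31 12  9 74] [298.78378378 264.78378378] [0.43531268 0.15481285 0.014     ]
[25 30  4 10 39] [311.53846154 264.61538462] [0.43235604 0.12251372 0.014     ]
[ 0 32  7  8 39] [288.20512821 265.97435897] [0.43510275 0.18187162 0.014     ]
0.143 2997 [0.51430848 0.36246731 0.15018107]
0.156 400 [0.52475879 0.36366466 0.16206985]
0.165 36 [0.54180168 0.37480955 0.16585187]
0.11 116 [0.44594047 0.31627348 0.12729273]
((518.1121826171875, 364.3172302246094), (136.30831909179688, 138.16949462890625), 38.119049072265625) [[421.84744 376.5969 ]
 [507.1391  267.8948 ]
 [614.37695 352.03757]
 [529.08527 460.73965]]
[[209 193]
 [164 233]
 [202 276]
 [247 236]] [array([0.6106, 0.3497, 0.15  ]), array([0.5285, 0.4579, 0.15  ]), array([0.4246, 0.3784, 0.15  ]), array([0.503 , 0.2718, 0.15  ])]
```

View pics/crop1.png

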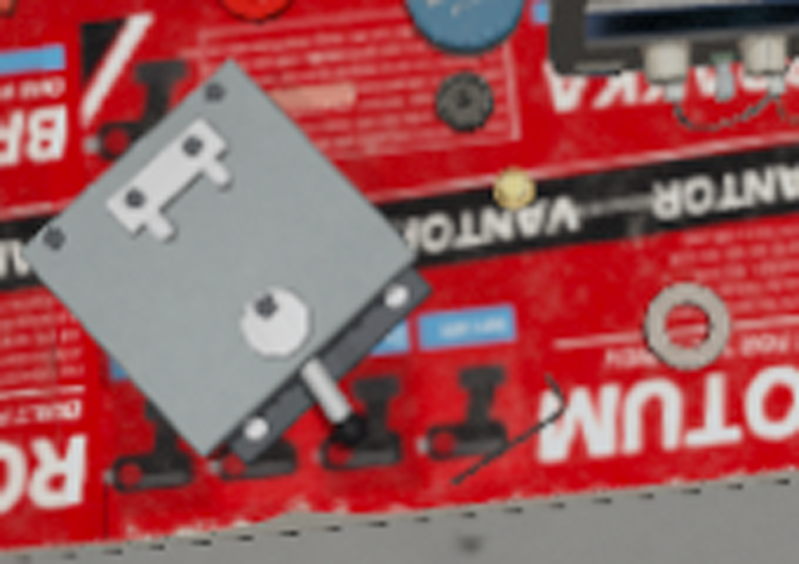

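The crop confirms it: the plain steel-grey ring is at crop (686,325), the same ring as pixel (305,249), world (0.473,0.134). The stand's cam disc is toward the lower right, and the arm with the ball sticks out past the front edge. The hex key is at crop (510,430), left of the ring.

```bash
cat >> h.py <<'E'
def to(x,y,z,yaw):
    o=r.get_obs(); R=cv2.Rodrigues(np.array(o['orientation']))[0]
    s,c=np.sin(np.radians(yaw)),np.cos(np.radians(yaw))
    G=np.array([[-s,c,0],[c,s,0],[0,0,-1.]])
    G=np.column_stack([[-s,c,0],[c,s,0],[0,0,-1.]])
    d=R.T@(np.array([x,y,z])-o['tcp_pos'])*1000; w=cv2.Rodrigues(R.T@G)[0].ravel()
    print('to',d.round(1),w.round(4))
E
python3 - <<'E'
from h import *
to(.39,-.3,.3,-53);to(.47,-.02,.3,-53);to(.473,.134,.2,-53)
f=cam('top')
P=[ (u,v,dep(f,u,v)) for v in range(60,240,6) for u in range(345,556,6)]
print(max(p[2][2] for p in P), max((p[2][2] for p in P if p[2][0]<.56),default=0))
E
```

```text
to [ 221.6 -235.4  -69.1] [-1.40e-03 -1.00e-04 -1.98e-01]
to [ 415.  -453.1  -68.9] [-1.40e-03 -1.00e-04 -1.98e-01]
to [ 484.4 -590.5   31.3] [-1.40e-03 -1.00e-04 -1.98e-01]
1.036567055699563 1.036567055699563
```

>>> step_arm(
  moves=[
    [30,-32,-69,0,0,-0.1,60],
    [60,-64,-69,0,0,-0.198,60],
    [95,-100,-69,0,0,-0.198,60],
    [128,-136,-69,0,0,-0.198,60],
    [160,-170,-69,0,0,-0.198,60],
    [192,-205,-69,0,0,-0.198,60],
    [222,-235,-69,0,0,-0.198,60],
    [254,-270,-69,0,0,-0.198,60],
  ],
)

```text
clock: 1.0
tcp_pos: [0.4046, -0.253, 0.3005]
orientation: [2.979, 0.997, 0.0]
contact_force: [1.2, 0.3, 0.2]
grip_width: 0.06
gripper_force: 0.0
```

```bash
python3 - <<'E'
from h import *
to(.47,-.02,.3,-53);to(.473,.134,.2,-53);print(r.get_obs())
E
```

```text
to [ 192.4 -146.7    0.4] [ 0.0005 -0.0001  0.0002]
to [ 287.5 -267.9  100.3] [ 0.0005 -0.0001  0.0002]
{'clock': 1.0, 'joints': array([ 0.64000327,  0.0948031 , -0.22692979,  1.91159985,  0.02362097,
        1.13717158, -0.52063738]), 'qvel': array([-0.56604253, -0.23250272, -0.42026933,  0.26792474, -0.00612025,
       -0.03638566, -0.97533826]), 'tau': array([  4.56419483, -34.65245247,   1.41702577, -28.07145774,
         0.10757582,   0.28755468,   1.30980469]), 'tcp_pos': array([ 0.40464134, -0.25295015,  0.30045145]), 'orientation': array([2.97868531e+00, 9.97057679e-01, 4.86276513e-04]), 'contact_force': array([1.16245274, 0.31410412, 0.20536402]), 'moment': array([-0.03318574, -0.0595424 , -0.02273215]), 'gripper_force': 0.0, 'grip_width': 0.06000529337865265}
```

>>> step_arm(
  moves=[
    [38,-29,0,0,0,0,60],
    [76,-58,0,0,0,0,60],
    [114,-87,0,0,0,0,60],
    [152,-116,0,0,0,0,60],
    [190,-145,0,0,0,0,60],
    [220,-182,20,0,0,0,60],
    [250,-222,50,0,0,0,60],
    [287,-268,100,0,0,0,60],
  ],
)

```text
clock: 1.8
tcp_pos: [0.4719, 0.1052, 0.224]
orientation: [2.979, 0.998, 0.005]
contact_force: [0.8, -1.2, -0.4]
grip_width: 0.0603
gripper_force: 0.0
```

>>> step_arm(
  moves=[
    [0,0,0,0,0,0,60],
    [0,0,0,0,0,0,60],
  ],
)

```text
clock: 2.0
tcp_pos: [0.4709, 0.1034, 0.2231]
orientation: [-2.978, -1.0, 0.003]
contact_force: [0.3, -0.4, 0.1]
grip_width: 0.0596
gripper_force: 0.0
```

```bash
python3 - <<'E'
from h import *
o=r.get_obs();print(o['tcp_pos'],o['joints'])
f=cam('wrist'); save('w1',f['image'])
m=cv2.inRange(cv2.cvtColor(f['image'],cv2.COLOR_RGB2HSV),(0,0,60),(180,90,255))
for c in cv2.findContours(m,cv2.RETR_LIST,2)[0]:
    if 600<cv2.contourArea(c):
        (u,v),rad=cv2.minEnclosingCircle(c); print(u,v,rad,cv2.contourArea(c)/(3.14*rad**2),onz(f,u,v,.014))
print(proj(f,[[.473,.134,.014]]))
E
```

```text
[0.47087372 0.10337018 0.22312187] [ 0.14594319  0.21488607 -0.55521195  1.9813043   0.13494284  0.98291483
 -1.39692332]
120.5 384.0 42.723045349121094 0.34581959495112025 [0.12601558 0.11405808 0.014     ]
285.5 227.5 32.626773834228516 0.4433740701101095 [0.4347951  0.07208636 0.014     ]
282.5 187.0 52.57623291015625 0.1807650077756818 [0.4689254  0.10205403 0.014     ]
449.0 167.5 46.596771240234375 0.2779507924635934 [ 0.59373931 -0.02679733  0.014     ]
172.0892333984375 148.44503784179688 47.528343200683594 0.24256027597252303 [0.4322494  0.21891041 0.014     ]
110.69178009033203 90.43150329589844 24.62677001953125 0.38596043005276914 [0.44377627 0.30275688 0.014     ]
177.5 86.0 26.70684051513672 0.38644918722003535 [0.48792358 0.24844566 0.014     ]
279.5 187.5 336.5658264160156 0.36815652626927264 [0.46656652 0.10427465 0.014     ]
[[260.53905889 165.89762725]]
```

View pics/w1.png

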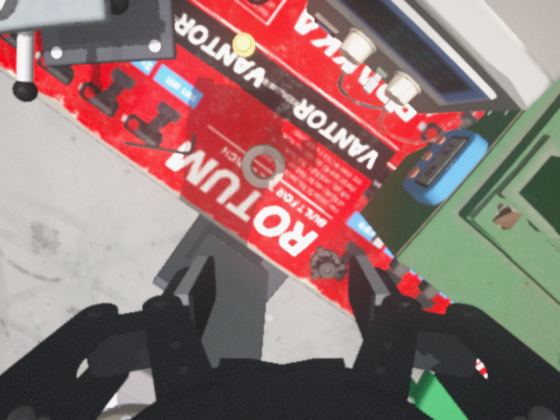

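The wrist view shows the ring at about (264,167), the hex key at (160,147), rotor_10 at (325,263) and the knob's ball at (25,90). I'll refine the ring centre and go down.

```bash
python3 - <<'E'
from h import *
f=cam('wrist'); im=f['image']
g=cv2.cvtColor(im,cv2.COLOR_RGB2GRAY)[135:205,230:300]
g=cv2.resize(g,None,fx=4,fy=4,interpolation=cv2.INTER_CUBIC)
h=cv2.HoughCircles(g,cv2.HOUGH_GRADIENT,1.5,200,param1=120,param2=20,minRadius=65,maxRadius=110)
print(h)
u,v=h[0,0,0]/4+230,h[0,0,1]/4+135; p=onz(f,u,v,.014); print(u,v,p, h[0,0,2]/4*np.linalg.norm(onz(f,u+1,v,.014)-p))
b=onz(f,u,v,.014); to(b[0],b[1],.1,-53)
print(dep(f,246,166))
E
```

```text
NoneTraceback (most recent call last):
  File "<stdin>", line 7, in <module>
TypeError: 'NoneType' object is not subscriptable
```

```bash
python3 - <<'E'
from h import *
f=cam('wrist'); im=f['image']
m=cv2.inRange(cv2.cvtColor(im,cv2.COLOR_RGB2HSV),(0,0,60),(180,75,200))[135:205,230:300]
n,l,s,c=cv2.connectedComponentsWithStats(m)
for i in range(1,n):
    if s[i,4]>60: print(s[i],c[i]+[230,135])
# depth-based: height > 9mm
v,u=np.mgrid[135:205,230:300]
P=np.array([dep(f,a,b) for a,b in zip(u.ravel(),v.ravel())]); z=P[:,2]; print(np.percentile(z,[5,50,95]))
k=(z>np.median(z)+.008); q=P[k,:2]; print(k.sum(), (q.min(0)+q.max(0))/2, np.ptp(q,axis=0), cv2.minEnclosingCircle(q.astype(np.float32)))
(a,b),_=cv2.minEnclosingCircle(q.astype(np.float32)); print(proj(f,[[a,b,.014]])); to(a,b,.1,-53)
E
```

```text
[  9  10  44  43 909] [259.20242024 164.96039604]
[-1.42774525e-03 -1.45310795e-05  1.39437465e-02]
1082 [0.48775333 0.13156508] [0.07520595 0.04640956] ((0.48775333166122437, 0.1360814869403839), 0.038189101964235306)
[[264.91101875 153.68314205]]
to [ 33.1 -18.5 124.6] [ 0.0012 -0.0009 -0.0025]
```

```bash
python3 - <<'E'
from h import *
f=cam('wrist'); print(onz(f,261,166.5,.012)); to(.473,.1335,.06,-53); to(.473,.1335,.003,-53)
E
```

```text
[0.47447132 0.13117166 0.012     ]
to [ 19.6 -25.4 164.6] [ 0.0013 -0.0011 -0.0027]
to [ 19.6 -25.5 221.6] [ 0.0013 -0.0011 -0.0027]
```

>>> step_arm(
  moves=[
    [10,-12,40,0,0,-0.003,62],
    [20,-24,80,0,0,-0.003,62],
    [20,-24,125,0,0,-0.003,62],
    [20,-24,165,0,0,-0.003,62],
    [20,-24,165,0,0,-0.003,62],
    [20,-24,165,0,0,-0.003,62],
  ],
)

```text
clock: 2.8
tcp_pos: [0.4736, 0.1335, 0.0596]
orientation: [2.978, 0.999, -0.0]
contact_force: [0.3, 0.4, 0.8]
grip_width: 0.0619
gripper_force: 0.0
```

```bash
python3 - <<'E'
from h import *
f=cam('wrist'); im=f['image']; save('w2',im); print(proj(f,[[.4737,.1325,.014]]));to(.4737,.1325,.002,-53)
m=cv2.inRange(cv2.cvtColor(im,cv2.COLOR_RGB2HSV),(0,0,60),(180,75,210))
n,l,s,c=cv2.connectedComponentsWithStats(m)
for i in range(1,n):
    if s[i,4]>400:
        u,v=s[i,0]+s[i,2]/2,s[i,1]+s[i,3]/2; print(s[i],u,v,onz(f,u,v,.012))
E
```

```text
[[284.03687955 237.77824314]]
to [-1.7  0.6 58.7] [ 0.0012 -0.0024  0.0017]
[   0    0  127   56 5111] 63.5 28.0 [0.49636681 0.29952505 0.012     ]
[  128     0   374   286 18057] 315.0 143.0 [0.52807128 0.15203864 0.012     ]
[  412     0   148   149 11060] 486.0 74.5 [0.61549351 0.10038457 0.012     ]
[ 21  66  38  41 772] 40.0 86.5 [0.46154152 0.2956866  0.012     ]
[  0 117  29  31 404] 14.5 132.5 [0.42920484 0.29708052 0.012     ]
[  42  124  164  138 4683] 124.0 193.0 [0.43837438 0.2239116  0.012     ]
[    0   179   162   195 14489] 81.0 276.5 [0.37289912 0.21993198 0.012     ]
[ 248  197   76   75 3369] 286.0 234.5 [0.47549575 0.13237548 0.012     ]
[ 170  238   74   69 1827] 207.0 272.5 [0.42595671 0.15637942 0.012     ]
[358 257  38  64 813] 377.0 289.0 [0.48108573 0.06423365 0.012     ]
[222 272  57  46 820] 250.5 295.0 [0.42966501 0.12575162 0.012     ]
[ 199  319   79   49 1592] 238.5 343.5 [0.39494754 0.11095787 0.012     ]
[  93  369   61   51 1802] 123.5 394.5 [0.30506469 0.15173538 0.012     ]
```

View pics/w2.png

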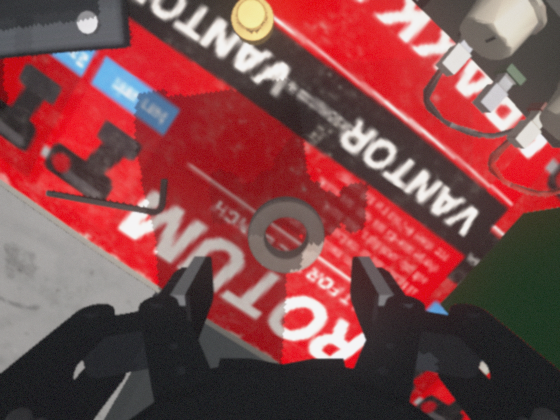

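The ring is at (286,235), between the fingers. The hex key's nearest end, at (165,185), is clear of them.

>>> step_arm(
  moves=[
    [-0.7,1.4,30,0,0,0,62],
    [-0.7,1.4,50,0,0,0,62],
    [-0.7,1.4,57.5,0,0,0,62],
    [-0.7,1.4,57.5,0,0,0,62],
    [-0.7,1.4,57.5,0,0,0,40],
    [-0.7,1.4,57.5,0,0,0,40],
    [-0.7,1.4,57.5,0,0,0,40],
    [-0.7,1.4,57.5,0,0,0,40],
  ],
  grip_force=40,
)

```text
clock: 3.65
tcp_pos: [0.4747, 0.1329, 0.0033]
orientation: [2.977, 1.001, 0.005]
contact_force: [-1.7, -0.7, 7.3]
grip_width: 0.0437
gripper_force: 39.5
```

```bash
python3 - <<'E'
from h import *
to(.5187,.3553,.25,-53); to(.475,.1325,.25,-53)
E
```

```text
to [ 170.1 -150.3 -246.4] [ 0.0015 -0.0028  0.0027]
to [   0.7    0.8 -246.7] [ 0.0015 -0.0028  0.0027]
```

>>> step_arm(
  moves=[
    [0,0,-3,0,0,0,40],
    [0,0,-20,0,0,0,40],
    [0,0,-50,0,0,0,40],
    [0,0,-50,0,0,0,40],
  ],
)

```text
clock: 4.05
tcp_pos: [0.4757, 0.1335, 0.0549]
orientation: [2.978, 1.001, 0.01]
contact_force: [0.2, 1.0, -0.8]
grip_width: 0.0433
gripper_force: 41.0
```

```bash
python3 - <<'E'
from h import *
f=cam('wrist'); save('w3',f['image'])
f=cam('side'); o=r.get_obs(); u,v=proj(f,[o['tcp_pos']])[0].astype(int); save('s3',cv2.resize(f['image'][v-60:v+40,u-60:u+60],None,fx=5,fy=5,interpolation=cv2.INTER_CUBIC)); 
a=cv2.imread('pics/w3.png');b=cv2.imread('pics/s3.png'); b=cv2.resize(b,(380,317)); a=cv2.resize(a,(420,315)); c=np.zeros((320,800,3),np.uint8); c[:315,:420]=a; c[:317,420:]=b; cv2.imwrite('pics/c3.png',c)
E
```

```text
(no output)
```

View pics/c3.png

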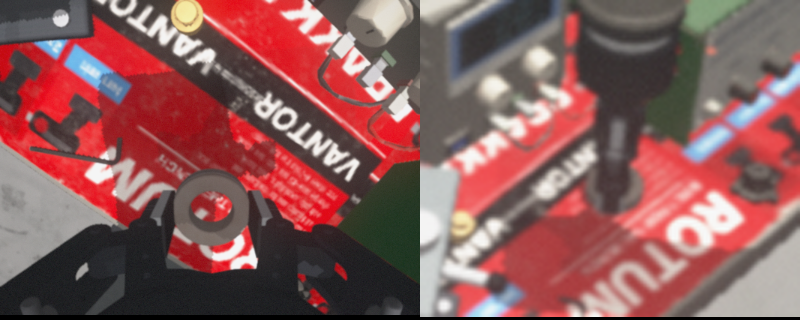

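The ring is held and lifted, but it sits forward of the pads in the wrist view, at about (281,273). I'll measure the offset.

```bash
python3 - <<'E'
from h import *
f=cam('wrist'); o=r.get_obs(); t=o['tcp_pos']; R=cv2.Rodrigues(np.array(o['orientation']))[0]
im=f['image']
P=[t+R@np.array([x,y,-.005])for x in(-.011,0,.011,.022)for y in(-.022,0,.022)]
q=proj(f,P); print(q.round(0).reshape(4,3,2).tolist())
hsv=cv2.cvtColor(im,cv2.COLOR_RGB2HSV)
m=cv2.inRange(hsv,(0,0,85),(180,70,220)); 
n,l,s,c=cv2.connectedComponentsWithStats(m); i=l[273-35,281]; print(i,s[i],c[i])
for (u,v) in [(281,238),(245,273),(281,310),(300,305),(262,305)]:
    p=dep(f,u,v); print(u,v,R.T@(p-t)*1000)
a=im.copy()
for p in q: cv2.circle(a,tuple(int(z) for z in p),2,(0,255,0),-1)
save('w4',cv2.resize(a[180:400,150:430],None,fx=2.8,fy=2.7))
E
```

```text
[[[235.0, 297.0], [282.0, 297.0], [330.0, 297.0]], [[234.0, 276.0], [282.0, 276.0], [331.0, 276.0]], [[233.0, 253.0], [282.0, 253.0], [332.0, 253.0]], [[232.0, 229.0], [282.0, 229.0], [333.0, 229.0]]]
132 [ 173  230  159  115 6992] [267.15288902 277.3368135 ]
281 238 [ 20.19975562  -0.54368621 -10.98899275]
245 273 [  4.71507058 -15.94647935 -12.05071071]
281 310 [-13.6820073   -0.59707706 -11.38420671]
300 305 [-12.04294432   7.90990404  -9.91626181]
262 305 [-12.13735216  -9.12023273  -9.75270028]
```

View pics/w4.png

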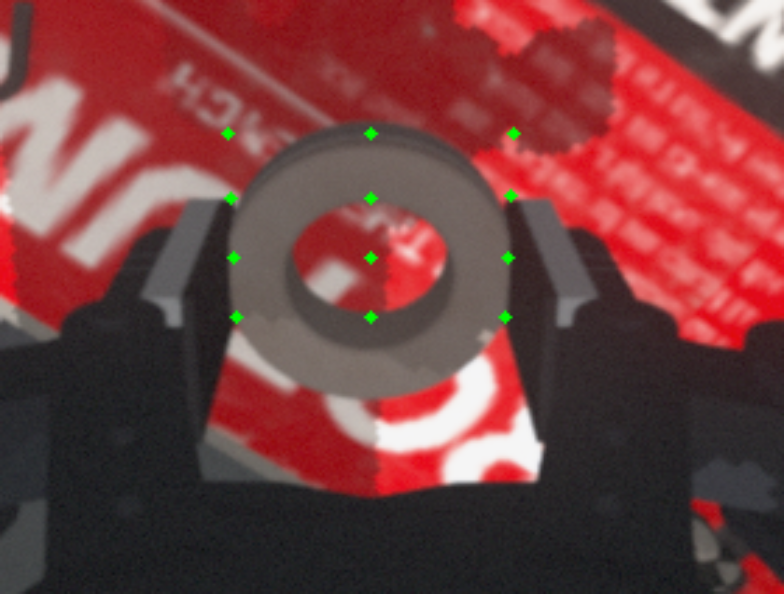

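The overlay shows the ring centred between the pads, lying flat. Its top is 11.5 mm above the TCP, so its underside is about 2.5 mm below it. Next I'll hover in front of the stand to measure it.

```bash
python3 - <<'E'
from h import *
to(.46,.30,.28,-53)
E
```

```text
to [  90.8 -141.7 -228.5] [ 0.0004 -0.0004  0.0027]
```

>>> step_arm(
  moves=[
    [0,0,-50,0,0,0,40],
    [0,0,-100,0,0,0,40],
    [0,0,-150,0,0,0,40],
    [25,-36,-190,0,0,0,40],
    [50,-75,-215,0,0,0,40],
    [75,-110,-228,0,0,0,40],
    [91,-141,-228,0,0,0,40],
    [91,-141,-228,0,0,0,40],
  ],
)

```text
clock: 5.0
tcp_pos: [0.4578, 0.3065, 0.2795]
orientation: [-2.969, -1.013, -0.0]
contact_force: [1.0, 0.3, -1.3]
grip_width: 0.0437
gripper_force: 41.7
```

>>> step_arm(
  moves=[
    [0,0,0,0,0,0,40],
    [0,0,0,0,0,0,40],
    [0,0,0,0,0,0,40],
  ],
)

```text
clock: 5.3
tcp_pos: [0.461, 0.298, 0.2785]
orientation: [2.978, 0.997, -0.002]
contact_force: [-0.3, 0.5, -1.7]
grip_width: 0.0431
gripper_force: 41.7
```

```bash
python3 - <<'E'
from h import *
f=cam('wrist'); save('w5',cv2.resize(f['image'],(800,600))); o=r.get_obs(); print(o['tcp_pos'],o['joints'],o['contact_force'])
th=np.radians(37); d=np.array([np.cos(th),np.sin(th),0]); l=np.array([-d[1],d[0],0]); O=np.array([.4875,.3418,0])
for n,p in dict(nest=(33,-8,150),cam=(-9,0,161),noseL=(60,10.4,162),noseR=(60,-26.4,162),fl=(-30,70,150),fr=(-30,-70,150),rl=(105,70,150),rr=(105,-70,150),ball=(-66,0,122)).items(): print(n,(proj(f,[O+d*p[0]/1e3+l*p[1]/1e3+[0,0,p[2]/1e3]])[0]*[800/560,600/420]).round(0))
E
```

```text
[0.4609869  0.29825787 0.27869443] [-0.14388731  0.29491455 -0.66208012  1.766475    0.19754824  1.14867768
 -1.7910024 ] [ 0.20128181  0.34366005 -1.55929144]
nest [383. 146.]
cam [368. 226.]
noseL [345.  90.]
noseR [418.  90.]
fl [249. 261.]
fr [492. 261.]
rl [232.   6.]
rr [502.   4.]
ball [374. 307.]
```

View pics/w5.png

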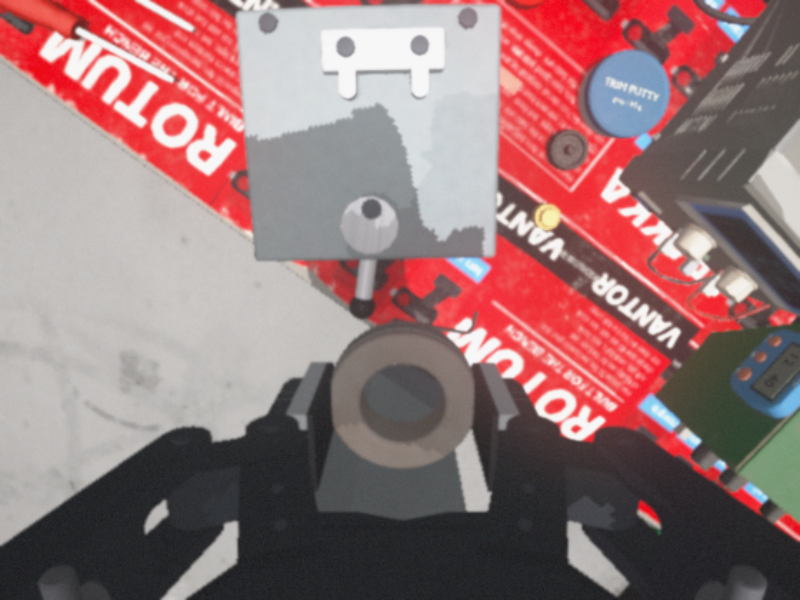

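The plate corners in this 800×600 view are at (256,260), (495,258), (237,10) and (500,5). The nose tips are at (348,93) and (420,93), the cam at (369,223) and the ball at (361,308). My stand estimate is within a couple of mm, so I'll refine it with plane casts.

```bash
python3 - <<'E'
from h import *
f=cam('wrist'); s=.7
C=[((256,260),(-30,70)),((495,258),(-30,-70)),((237,10),(105,70)),((500,5),(105,-70))]
W=np.array([onz(f,u*s,v*s,.15)[:2] for (u,v),_ in C]); M=np.array([m for _,m in C])/1e3
for nm,W,M in(('wrist',W,M),('top',np.array([[.4246,.3784],[.503,.2718],[.5285,.4579],[.6106,.3497]]),M)):
    A,b=W-W.mean(0),M-M.mean(0); a=np.arctan2((b[:,0]*A[:,1]-b[:,1]*A[:,0]).sum(),(A*b).sum())
    Rm=np.array([[np.cos(a),-np.sin(a)],[np.sin(a),np.cos(a)]]); O=W.mean(0)-Rm@M.mean(0)
    print(nm,np.degrees(a),O,'nest',O+Rm@[.033,-.008],'res',(W-(M@Rm.T+O)).round(4).tolist())
    for n,(u,v),z in(('noseL',(348,97),.162),('noseR',(420,97),.162),('cam',(369,223),.161),('ball',(361,308),.122)): print(n,(Rm.T@(onz(f,u*s,v*s,z)[:2]-O)*1000).round(1))
E
```

```text
wrist 37.70236223113612 [0.48872614 0.3403122 ] nest [0.51972816 0.35416408] res [[0.002, -0.0003], [-0.0, 0.0012], [0.0002, -0.0017], [-0.0022, 0.0008]]
noseL [56.9 10.6]
noseR [ 56.3 -26. ]
cam [-7.4  1.8]
ball [-66.1  11.4]
top 36.71359621884103 [0.48661373 0.34203192] nest [0.51785017 0.35534676] res [[0.0039, -0.0018], [-0.0014, 0.0038], [-0.0004, -0.003], [-0.002, 0.001]]
noseL [57.4  8.9]
noseR [ 57.4 -27.6]
cam [-6.7 -1. ]
ball [-65.7   7.6]
```

```bash
python3 - <<'E'
from h import *
to(.5203,.3549,.19,-52.4)
E
```

```text
to [81.4 -9.3 88.8] [ 0.0005  0.0008 -0.0095]
```

>>> step_arm(
  moves=[
    [35,-4,20,0,0,-0.01,40],
    [70,-9,50,0,0,-0.01,40],
    [81.4,-9.3,80,0,0,-0.01,40],
    [81.4,-9.3,89,0,0,-0.01,40],
    [81.4,-9.3,89,0,0,-0.01,40],
    [81.4,-9.3,89,0,0,-0.01,40],
  ],
)

```text
clock: 6.0
tcp_pos: [0.52, 0.3561, 0.1915]
orientation: [-2.973, -1.015, -0.002]
contact_force: [0.5, 0.2, -0.7]
grip_width: 0.0435
gripper_force: 41.7
```

```bash
python3 - <<'E'
from h import *
f=cam('wrist'); o=r.get_obs(); print(o['tcp_pos'],o['contact_force']); im=f['image'].copy()
a=np.radians(37.5); d=np.array([np.cos(a),np.sin(a),0]); l=np.array([-d[1],d[0],0]); O=np.array([.4885,.3405,0])
for p in((60,10.4,162),(60,-26.4,162),(56,10.4,162),(56,-26.4,162),(7,0,161),(33,-8,150)):
    q=proj(f,[O+d*p[0]/1e3+l*p[1]/1e3+[0,0,p[2]/1e3]])[0]; cv2.circle(im,(int(q[0]),int(q[1])),2,(0,255,0),-1)
save('w6',cv2.resize(im[60:360,100:480],(780,600)))
to(.5203,.3549,.154,-52.4)
E
```

```text
[0.52019636 0.35637948 0.19210722] [ 0.52496527  0.44250331 -1.43435655]
to [-0.9  1.2 38.1] [ 0.0004 -0.0022  0.002 ]
```

View pics/w6.png

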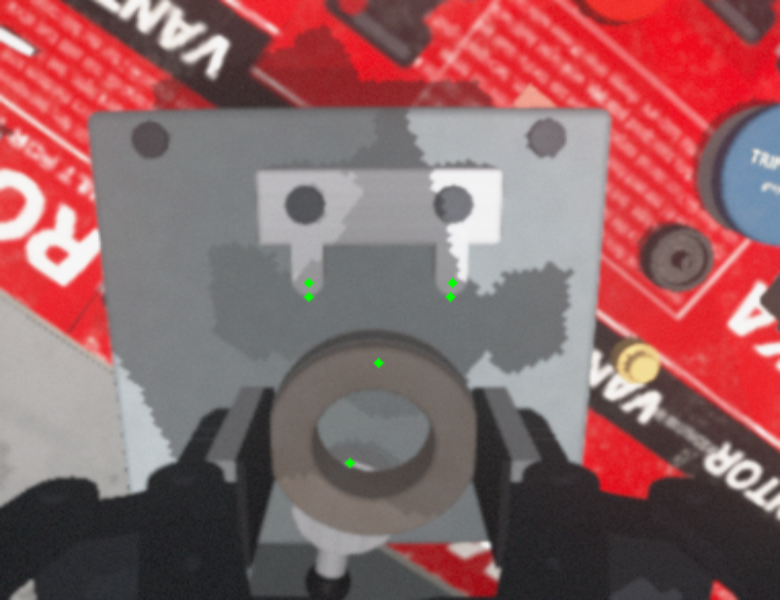

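The projected nose and cam-edge dots fall on the real noses, at (309,285) and (451,285), and on the cam rim at (350,463). The stand model is good to about 1 mm, so I'll lower the ring.

>>> step_arm(
  moves=[
    [-0.5,1.2,15,0,0,0,40],
    [-0.5,1.2,28,0,0,0,40],
    [-0.5,1.2,34,0,0,0,40],
    [-0.5,1.2,36,0,0,0,40],
    [-0.5,1.2,36,0,0,0,40],
  ],
)

```text
clock: 6.55
tcp_pos: [0.52, 0.3551, 0.154]
orientation: [2.972, 1.016, -0.001]
contact_force: [-0.2, 0.4, -0.5]
grip_width: 0.0435
gripper_force: 41.7
```

>>> step_arm(
  moves=[
    [0,0,1,0,0,0,40],
    [0,0,1,0,0,0,40],
    [0,0,1,0,0,0,40],
  ],
)

```text
clock: 6.85
tcp_pos: [0.5204, 0.3556, 0.1535]
orientation: [-2.972, -1.016, -0.001]
contact_force: [0.1, 0.2, -0.1]
grip_width: 0.0433
gripper_force: 41.8
```

>>> step_arm(
  moves=[
    [0,0,0.7,0,0,0,40],
    [0,0,0.7,0,0,0,40],
    [0,0,0.7,0,0,0,40],
  ],
)

```text
clock: 7.15
tcp_pos: [0.5203, 0.3556, 0.1534]
orientation: [-2.972, -1.016, -0.002]
contact_force: [-1.5, -1.1, 5.7]
grip_width: 0.0434
gripper_force: 42.3
```

The ring has touched the plate. I'll release it and rise.

>>> step_arm(
  moves=[
    [0,0,0,0,0,0,60],
    [0,0,0,0,0,0,60],
    [0,0,0,0,0,0,60],
    [0,0,-15,0,0,0,60],
    [0,0,-45,0,0,0,60],
    [-40,0,-70,0,0,0,30],
    [-85,0,-90,0,0,0,0],
    [-85,0,-90,0,0,0,0],
  ],
)

```text
clock: 7.95
tcp_pos: [0.4504, 0.3017, 0.2462]
orientation: [2.97, 1.017, 0.005]
contact_force: [0.7, 0.4, 0.4]
grip_width: 0.0165
gripper_force: 0.0
```

>>> step_arm(
  moves=[
    [0,0,0,0,0,0,0],
    [0,0,0,0,0,0,0],
    [0,0,0,0,0,0,0],
  ],
)

```text
clock: 8.25
tcp_pos: [0.4535, 0.3035, 0.2422]
orientation: [-2.972, -1.016, 0.001]
contact_force: [-0.2, 0.0, -0.3]
grip_width: 0.0
gripper_force: 0.0
```

```bash
python3 - <<'E'
from h import *
f=cam('wrist'); o=r.get_obs(); print(o['tcp_pos'],o['contact_force'],o['grip_width']); im=f['image'].copy()
a=np.radians(37.5); d=np.array([np.cos(a),np.sin(a),0]); l=np.array([-d[1],d[0],0]); O=np.array([.4885,.3405,0])
S=lambda p:O+d*p[0]/1e3+l*p[1]/1e3+[0,0,p[2]/1e3]
for p in((34,-8,164),(34+23.5,-8,164),(34-23.5,-8,164),(34,15.5,164),(34,-31.5,164),(-66,0,122)):
    q=proj(f,[S(p)])[0]; cv2.circle(im,(int(q[0]),int(q[1])),1,(0,255,0),-1)
save('w7',cv2.resize(im[0:270,120:480],(800,600)))
for x,y,z in((-55,22,200),(-55,22,117)): to(*S((x,y,z)),-52.5)
E
```

```text
[0.45331917 0.30353347 0.24206259] [-0.42569629 -0.2799068   0.30838886] -0.00010801196079426552
to [ -4.4 -29.9  42.1] [-0.0008  0.0008  0.0043]
to [ -4.4 -29.8 125.1] [-0.0008  0.0008  0.0043]
```

View pics/w7.png

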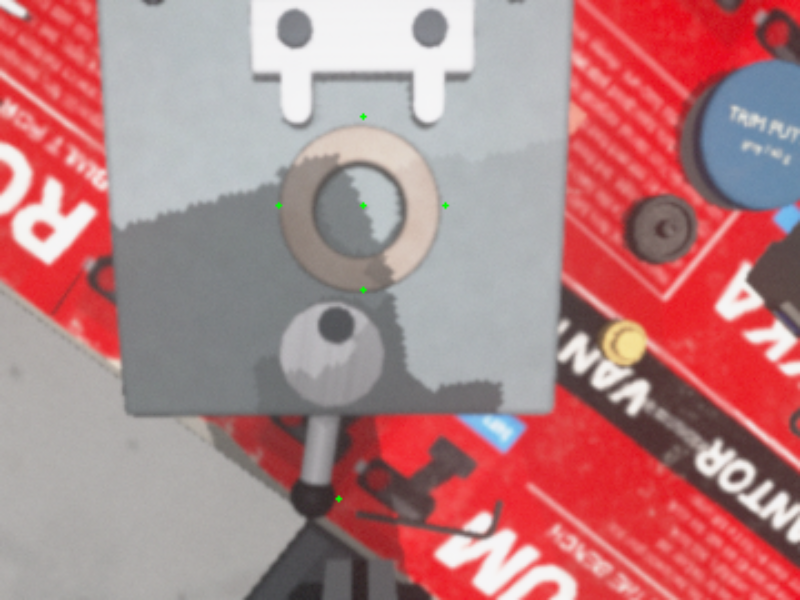

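The ring lies flat in its nest, in the gap between the noses (tips at (295,122) and (428,122)) and the cam disc at (331,352). The front ball is at (313,498), so the knob is at about -0.14 rad. The closed fingers now go down left of the ball. I'll push on the ball at 66 mm radius, where force and torque relate cleanly.

```bash
cat >> h.py <<'E'
_a=np.radians(37.5); RS=np.array([[np.cos(_a),-np.sin(_a),0],[np.sin(_a),np.cos(_a),0],[0,0,1]]); OS=np.array([.4885,.3405,0])
def st(n=1):
    o=r.get_obs(); p=RS.T@(o['tcp_pos']-OS)*1000; F=RS.T@o['contact_force']
    print('stand pos',p.round(1),'F',F.round(2),'t',round(o['clock'],2)); return p,F
E
python3 - <<'E'
from h import *
st(); print(r.get_obs()['joints'])
E
```

```text
stand pos [-50.4  -7.9 242.1] F [-0.51  0.04  0.31] t 8.3
[-0.15451711  0.32700841 -0.67240106  1.81843288  0.2283271   1.07550505
 -1.82267958]
```

>>> step_arm(
  moves=[
    [-10,-25,0,0,0,0.004,0],
    [-15,-50,20,0,0,0.004,0],
    [-15,-50,60,0,0,0.004,0],
    [-15,-50,100,0,0,0.004,0],
    [-15,-50,125,0,0,0.004,0],
    [-15,-50,132,0,0,0.004,0],
    [-15,-50,132,0,0,0.004,0],
    [-15,-50,132,0,0,0.004,0],
  ],
)

```text
clock: 9.1
tcp_pos: [0.4112, 0.3345, 0.1116]
orientation: [-2.974, -1.01, -0.002]
contact_force: [-0.3, -0.7, -0.1]
grip_width: 0.0
gripper_force: 0.0
```

```bash
python3 -c "
from h import *
st(); print(r.get_obs()['joints'])"
```

```text
stand pos [-65.   42.3 111.6] F [-0.63 -0.37 -0.13] t 9.1
[-0.29549339  0.46670977 -0.63025042  1.97522041  0.37322526  0.81368904
 -2.05114875]
```

>>> step_arm(
  moves=[
    [0,5,0,0,0,0,0],
    [0,9,0,0,0,0,0],
    [0,12,0,0,0,0,0],
    [0,15,0,0,0,0,0],
    [0,18,0,0,0,0,0],
    [0,21,0,0,0,0,0],
    [0,24,0,0,0,0,0],
  ],
)

```text
clock: 9.8
tcp_pos: [0.425, 0.3144, 0.1106]
orientation: [-2.974, -1.011, 0.0]
contact_force: [-3.9, 1.3, 3.5]
grip_width: -0.0004
gripper_force: 1.7
```

```bash
python3 -c "
from h import *
st(); print(r.get_obs()['joints'])"
```

```text
stand pos [-66.3  17.9 110.6] F [-2.31  3.44  3.45] t 9.8
[-0.25277713  0.46616884 -0.62604043  1.97793112  0.37110922  0.81193254
 -2.00368006]
```

>>> step_arm(
  moves=[
    [0.5,4,0,0,0,0,0],
    [1,8,0,0,0,0,0],
    [2.5,13,0,0,0,0,0],
    [4,18,0,0,0,0,0],
    [6,22.5,0,0,0,0,0],
    [8,27,0,0,0,0,0],
    [10.5,31,0,0,0,0,0],
    [13,35,0,0,0,0,0],
  ],
)

```text
clock: 10.6
tcp_pos: [0.4567, 0.2933, 0.1102]
orientation: [2.973, 1.009, -0.003]
contact_force: [-4.9, -1.4, 1.9]
grip_width: 0.0
gripper_force: 2.1
```

```bash
python3 -c "
from h import *
st()"
```

```text
stand pos [-54.  -18.1 110.2] F [-4.77  1.85  1.91] t 10.6
```

>>> step_arm(
  moves=[
    [1.5,3,0,0,0,0,0],
    [3,6,0,0,0,0,0],
    [4,9,0,0,0,0,0],
    [4,10,0,0,0,0,0],
    [4,10,0,0,0,0,0],
  ],
)

```text
clock: 11.1
tcp_pos: [0.4664, 0.2897, 0.1108]
orientation: [-2.974, -1.01, -0.002]
contact_force: [-3.4, 2.0, -0.8]
grip_width: -0.0004
gripper_force: 1.2
```

```bash
python3 -c "
from h import *
st()"
```

```text
stand pos [-48.5 -26.8 110.8] F [-1.43  3.66 -0.76] t 11.1
```

>>> step_arm(
  moves=[
    [-3,-6,0,0,0,0,0],
    [-25,-10,0,0,0,0,0],
    [-42,-25,0,0,0,0,0],
    [-42,-65,0,0,0,0,0],
    [-42,-95,0,0,0,0,0],
    [-35,-110,0,0,0,0,0],
    [-12,-111,0,0,0,0,0],
    [-5,-111,0,0,0,0,0],
  ],
)

```text
clock: 11.9
tcp_pos: [0.396, 0.376, 0.1113]
orientation: [-2.973, -1.011, -0.005]
contact_force: [-0.7, 0.3, 0.1]
grip_width: -0.0
gripper_force: 0.0
```

>>> step_arm(
  moves=[
    [0,0,0,0,0,0,0],
    [0,0,0,0,0,0,0],
  ],
)

```text
clock: 12.1
tcp_pos: [0.3944, 0.3731, 0.1104]
orientation: [2.974, 1.009, -0.001]
contact_force: [-0.5, 0.1, 0.3]
grip_width: -0.0002
gripper_force: 0.0
```

```bash
python3 -c "
from h import *
st(); print(r.get_obs()['joints'])
for n in('top','side','wrist'):
  f=cam(n);im=f['image']
  q=[proj(f,[OS+RS@np.array([-66*np.cos(p),-66*np.sin(p),122])/1000*np.array([1,1,1])])[0] for p in np.arange(-1.1,1.11,.1)]
  print(n,[(round(p,1),im[int(v),int(u)].tolist()) for p,(u,v) in zip(np.arange(-1.1,1.11,.1),q) if 0<=u<560 and 0<=v<420])
"
```

```text
stand pos [-54.8  83.2 110.4] F [-0.34  0.37  0.27] t 12.1
[-0.37388923  0.48926846 -0.6314115   1.94465232  0.38597768  0.83004946
 -2.13192361]
top [(np.float64(-1.1), [100, 94, 86]), (np.float64(-1.0), [98, 93, 87]), (np.float64(-0.9), [99, 94, 86]), (np.float64(-0.8), [96, 92, 85]), (np.float64(-0.7), [92, 87, 80]), (np.float64(-0.6), [89, 85, 78]), (np.float64(-0.5), [76, 73, 66]), (np.float64(-0.4), [96, 58, 54]), (np.float64(-0.3), [114, 28, 31]), (np.float64(-0.2), [145, 7, 16]), (np.float64(-0.1), [155, 2, 11]), (np.float64(0.0), [98, 30, 32]), (np.float64(0.1), [49, 45, 46]), (np.float64(0.2), [54, 50, 50]), (np.float64(0.3), [61, 50, 51]), (np.float64(0.4), [150, 20, 25]), (np.float64(0.5), [146, 51, 67]), (np.float64(0.6), [97, 92, 117]), (np.float64(0.7), [118, 33, 40]), (np.float64(0.8), [43, 41, 42]), (np.float64(0.9), [29, 28, 30]), (np.float64(1.0), [131, 132, 133]), (np.float64(1.1), [85, 90, 92])]
side [(np.float64(-1.1), [87, 75, 78]), (np.float64(-1.0), [75, 60, 62]), (np.float64(-0.9), [98, 90, 90]), (np.float64(-0.8), [113, 105, 105]), (np.float64(-0.7), [88, 7
[... 595 characters left out ...]
.1), [127, 116, 109])]
wrist [(np.float64(-1.1), [129, 131, 134]), (np.float64(-1.0), [127, 129, 133]), (np.float64(-0.9), [234, 42, 50]), (np.float64(-0.8), [62, 54, 55]), (np.float64(-0.7), [77, 65, 69]), (np.float64(-0.6), [108, 53, 51]), (np.float64(-0.5), [246, 50, 59]), (np.float64(-0.4), [247, 72, 76]), (np.float64(-0.3), [247, 72, 76]), (np.float64(-0.2), [247, 247, 247]), (np.float64(-0.1), [247, 247, 247]), (np.float64(0.0), [247, 232, 230]), (np.float64(0.1), [246, 156, 156]), (np.float64(0.2), [247, 247, 246]), (np.float64(0.3), [241, 61, 65]), (np.float64(0.4), [244, 126, 126]), (np.float64(0.5), [241, 83, 83]), (np.float64(0.6), [240, 48, 54]), (np.float64(0.7), [237, 47, 56])]
```

The wrist and top views both put the knob at about 0.8 rad, so the next arm is ready to push.

>>> step_arm(
  moves=[
    [1,6,0,0,0,0,0],
    [1,12,0,0,0,0,0],
    [1,16,0,0,0,0,0],
    [0,20,0,0,0,0,0],
    [-1,24,0,0,0,0,0],
    [-3,28,0,0,0,0,0],
    [-4,31,0,0,0,0,0],
    [-4,31,0,0,0,0,0],
  ],
)

```text
clock: 13.05
tcp_pos: [0.4063, 0.3479, 0.1104]
orientation: [-2.972, -1.013, 0.007]
contact_force: [-9.2, 3.0, 2.4]
grip_width: 0.0003
gripper_force: 4.0
```

```bash
cat >> h.py <<'E'
def tq():
    p,F=st(); s=np.clip((23-p[1])/66,-1,1); ph=np.arcsin(s); c=np.array([-66*np.cos(ph),-66*s])
    print('phi',round(ph,3),'theta',round(ph+np.pi/2,3),'torque Nm',round((c[0]*-F[1]-c[1]*-F[0])/1000,3),'-> N at 50:',round((c[0]*-F[1]+c[1]*F[0])/50,1),'Fy only',round(c[0]*-F[1]/50,1))
E
python3 -c "
from h import *
tq()"
```

```text
stand pos [-60.7  56.  110.4] F [-5.47  7.91  2.4 ] t 13.05
phi -0.523 theta 1.048 torque Nm 0.272 -> N at 50: 5.4 Fy only 9.1
```

```bash
cat >> h.py <<'E'
def tq():
    p,F=st(); s=np.clip((23-p[1])/66,-1,1); ph=np.arcsin(s); c=np.array([-66*np.cos(ph),-66*s+8.5]); G=-F
    t=(c[0]*G[1]-c[1]*G[0])/1000
    print('theta',round(ph+np.pi/2,3),'ball',c.round(1),'torque',round(t,3),'N at 50:',round(t/.05,1))
E
```

>>> step_arm(
  moves=[
    [-1,2,0,0,0,0,0],
    [-2,4,0,0,0,0,0],
    [-2.5,6,0,0,0,0,0],
    [-3,7,0,0,0,0,0],
    [-3,8,0,0,0,0,0],
    [-3,8,0,0,0,0,0],
  ],
)

```text
clock: 13.65
tcp_pos: [0.4102, 0.3395, 0.1104]
orientation: [-2.973, -1.012, 0.005]
contact_force: [-6.4, 2.0, 1.4]
grip_width: 0.0002
gripper_force: 2.8
```

```bash
python3 -c "
from h import *
tq()"
```

```text
stand pos [-62.8  46.8 110.4] F [-3.89  5.47  1.42] t 13.65
theta 1.201 ball [-61.5  32.3] torque 0.211 N at 50: 4.2
```

>>> step_arm(
  moves=[
    [-0.5,1.5,0,0,0,0,0],
    [-1,3,0,0,0,0,0],
    [-1,4,0,0,0,0,0],
    [-1.5,5,0,0,0,0,0],
    [-1.5,5,0,0,0,0,0],
  ],
)

```text
clock: 14.15
tcp_pos: [0.4124, 0.3343, 0.1103]
orientation: [-2.973, -1.012, 0.004]
contact_force: [-4.0, 2.9, 0.9]
grip_width: -0.0001
gripper_force: 2.2
```

```bash
python3 -c "
from h import *
tq()"
```

```text
stand pos [-64.1  41.4 110.3] F [-1.41  4.77  0.87] t 14.15
theta 1.288 ball [-63.4  26.9] torque 0.264 N at 50: 5.3
```

>>> step_arm(
  moves=[
    [-0.3,1.5,0,0,0,0,0],
    [-0.6,3,0,0,0,0,0],
    [-1,4,0,0,0,0,0],
    [-1,5,0,0,0,0,0],
    [-1,5,0,0,0,0,0],
  ],
)

```text
clock: 14.65
tcp_pos: [0.4149, 0.3296, 0.1103]
orientation: [-2.974, -1.012, 0.004]
contact_force: [-5.0, 2.1, 1.4]
grip_width: -0.0001
gripper_force: 2.0
```

```bash
python3 -c "
from h import *
tq()"
```

```text
stand pos [-65.   36.2 110.3] F [-2.67  4.66  1.39] t 14.65
theta 1.37 ball [-64.7  21.7] torque 0.243 N at 50: 4.9
```

>>> step_arm(
  moves=[
    [-0.2,1.5,0,0,0,0,0],
    [-0.4,3,0,0,0,0,0],
    [-0.5,4,0,0,0,0,0],
    [-0.6,5,0,0,0,0,0],
    [-0.6,5,0,0,0,0,0],
  ],
)

```text
clock: 15.15
tcp_pos: [0.4177, 0.3252, 0.1103]
orientation: [-2.974, -1.011, 0.003]
contact_force: [-5.7, 0.1, 0.1]
grip_width: -0.0002
gripper_force: 2.1
```

```bash
python3 -c "
from h import *
tq()"
```

```text
stand pos [-65.5  30.9 110.3] F [-4.44  3.59  0.08] t 15.15
theta 1.45 ball [-65.5  16.4] torque 0.162 N at 50: 3.2
```

>>> step_arm(
  moves=[
    [0,1.5,0,0,0,0,0],
    [0,3,0,0,0,0,0],
    [0,4,0,0,0,0,0],
    [0,4,0,0,0,0,0],
  ],
)

```text
clock: 15.55
tcp_pos: [0.4214, 0.3218, 0.1104]
orientation: [2.975, 1.01, -0.001]
contact_force: [-4.3, 0.3, 0.0]
grip_width: -0.0003
gripper_force: 1.8
```

```bash
python3 -c "
from h import *
tq()"
```

```text
stand pos [-64.6  26.  110.4] F [-3.27  2.87  0.05] t 15.55
theta 1.526 ball [-65.9  11.5] torque 0.152 N at 50: 3.0
```

>>> step_arm(
  moves=[
    [0,1.5,0,0,0,0,0],
    [0,3,0,0,0,0,0],
    [0,4,0,0,0,0,0],
    [0,4,0,0,0,0,0],
  ],
)

```text
clock: 15.95
tcp_pos: [0.4244, 0.3185, 0.1106]
orientation: [2.975, 1.01, 0.0]
contact_force: [-3.2, 1.5, -0.7]
grip_width: 0.0002
gripper_force: 1.4
```

```bash
python3 -c "
from h import *
tq()"
```

```text
stand pos [-64.2  21.5 110.6] F [-1.63  3.17 -0.68] t 15.95
theta 1.593 ball [-66.   7.] torque 0.198 N at 50: 4.0
```

>>> step_arm(
  moves=[
    [0.2,1.5,0,0,0,0,0],
    [0.4,3,0,0,0,0,0],
    [0.6,4,0,0,0,0,0],
    [0.6,4,0,0,0,0,0],
  ],
)

```text
clock: 16.35
tcp_pos: [0.4271, 0.3158, 0.1106]
orientation: [2.975, 1.01, -0.0]
contact_force: [-4.1, 0.1, -0.6]
grip_width: 0.0002
gripper_force: 1.8
```

```bash
python3 -c "
from h import *
tq()"
```

```text
stand pos [-63.8  17.8 110.6] F [-3.2   2.54 -0.61] t 16.35
theta 1.65 ball [-65.8   3.3] torque 0.156 N at 50: 3.1
```

>>> step_arm(
  moves=[
    [0.5,1.5,0,0,0,0,0],
    [0.8,3,0,0,0,0,0],
    [1,4,0,0,0,0,0],
    [1,4,0,0,0,0,0],
  ],
)

```text
clock: 16.75
tcp_pos: [0.4296, 0.3136, 0.1105]
orientation: [-2.974, -1.011, 0.002]
contact_force: [-6.0, 1.1, 0.8]
grip_width: -0.0001
gripper_force: 2.6
```

```bash
python3 -c "
from h import *
tq()"
```

```text
stand pos [-63.1  14.5 110.5] F [-4.03  4.53  0.78] t 16.75
theta 1.699 ball [-65.5   0. ] torque 0.297 N at 50: 5.9
```

>>> step_arm(
  moves=[
    [0.5,1.5,0,0,0,0,0],
    [0.8,3,0,0,0,0,0],
    [1,4,0,0,0,0,0],
    [1,4,0,0,0,0,0],
  ],
)

```text
clock: 17.15
tcp_pos: [0.4317, 0.3113, 0.1104]
orientation: [-2.974, -1.012, 0.004]
contact_force: [-8.6, 2.5, 2.0]
grip_width: 0.0001
gripper_force: 3.8
```

```bash
python3 -c "
from h import *
tq()"
```

```text
stand pos [-62.8  11.4 110.4] F [-5.24  7.22  1.99] t 17.15
theta 1.747 ball [-65.   -3.1] torque 0.486 N at 50: 9.7
```

The cam is starting to nip, so I'll use finer steps.

>>> step_arm(
  moves=[
    [0.1,0.5,0,0,0,0,0],
    [0.2,1,0,0,0,0,0],
    [0.3,1.5,0,0,0,0,0],
  ],
)

```text
clock: 17.45
tcp_pos: [0.4323, 0.3106, 0.1104]
orientation: [-2.973, -1.012, 0.005]
contact_force: [-10.9, 3.5, 3.4]
grip_width: -0.0
gripper_force: 4.5
```

```bash
python3 -c "
from h import *
tq()"
```

```text
stand pos [-62.8  10.5 110.4] F [-6.57  9.41  3.37] t 17.45
theta 1.762 ball [-64.8  -4. ] torque 0.636 N at 50: 12.7
```

>>> step_arm(
  moves=[
    [0,0,0,0,0,0,0],
    [0,0,0,0,0,0,0],
  ],
)

```text
clock: 17.65
tcp_pos: [0.4323, 0.3105, 0.1104]
orientation: [-2.973, -1.012, 0.005]
contact_force: [-11.3, 2.3, 3.2]
grip_width: -0.0001
gripper_force: 4.3
```

```bash
python3 -c "
from h import *
tq()"
```

```text
stand pos [-62.8  10.4 110.4] F [-7.53  8.71  3.18] t 17.65
theta 1.763 ball [-64.8  -4.1] torque 0.595 N at 50: 11.9
```

>>> step_arm(
  moves=[
    [0,0.4,0,0,0,0,0],
    [0,0.8,0,0,0,0,0],
    [0,0.8,0,0,0,0,0],
  ],
)

```text
clock: 17.95
tcp_pos: [0.4327, 0.31, 0.1104]
orientation: [-2.973, -1.012, 0.005]
contact_force: [-9.7, 2.7, 1.5]
grip_width: 0.0001
gripper_force: 4.5
```

```bash
python3 -c "
from h import *
tq()"
```

```text
stand pos [-62.8   9.8 110.4] F [-6.1   8.04  1.46] t 17.95
theta 1.773 ball [-64.7  -4.7] torque 0.549 N at 50: 11.0
```

```bash
python3 -c "
from h import *
for i in range(8): cam('wrist'); tq()" | grep torque
```

```text
theta 1.772 ball [-64.7  -4.7] torque 0.596 N at 50: 11.9
theta 1.772 ball [-64.7  -4.7] torque 0.651 N at 50: 13.0
theta 1.773 ball [-64.7  -4.7] torque 0.704 N at 50: 14.1
theta 1.772 ball [-64.7  -4.7] torque 0.615 N at 50: 12.3
theta 1.772 ball [-64.7  -4.7] torque 0.662 N at 50: 13.2
theta 1.773 ball [-64.7  -4.7] torque 0.631 N at 50: 12.6
theta 1.772 ball [-64.7  -4.7] torque 0.575 N at 50: 11.5
theta 1.773 ball [-64.7  -4.7] torque 0.568 N at 50: 11.4
```

The averaged resistance is 12.5 N at 50 mm, a proper nip. I'll back away now.

>>> step_arm(
  moves=[
    [0,-4,0,0,0,0,0],
    [-4,-12,0,0,0,0,0],
    [-20,-15,0,0,0,0,0],
    [-25,-15,-40,0,0,0,0],
    [-25,-15,-85,0,0,0,0],
    [-25,-15,-130,0,0,0,0],
    [-25,-15,-140,0,0,0,0],
    [-25,-15,-140,0,0,0,0],
  ],
)

```text
clock: 19.15
tcp_pos: [0.4078, 0.3064, 0.2527]
orientation: [-2.975, -1.008, -0.009]
contact_force: [0.0, -0.4, -0.2]
grip_width: -0.0
gripper_force: 0.0
```

```bash
python3 -c "
from h import *
st(); f=cam('wrist'); im=f['image']
h=cv2.cvtColor(im,cv2.COLOR_RGB2GRAY)
# ring centre from pixels standing at ring-top height
v,u=np.mgrid[0:300:1,100:500:1]
P=np.array([dep(f,a,b) for a,b in zip(u.ravel(),v.ravel())]); Q=(P-OS)@RS*1000
for lo,hi,x0,x1 in((161.8,167,5,64),):
    k=(Q[:,2]>lo)&(Q[:,2]<hi)&(Q[:,0]>x0)&(Q[:,0]<x1)&(abs(Q[:,1]+8)<30); q=Q[k]; print(k.sum(),np.percentile(q,[2,98],axis=0).round(1).tolist(),q.mean(0).round(1))
for ph in np.arange(-.4,.61,.05):
    a,b=proj(f,[OS+RS@np.array([-66*np.cos(ph),-66*np.sin(ph),122])/1000])[0]; print(round(ph,2),h[int(b),int(a)],end='; ')
"
```

```text
stand pos [-84.7  22.1 252.7] F [-0.25 -0.35 -0.25] t 19.15
2627 [[16.3, -24.7, 162.0], [57.3, 17.6, 164.7]] [ 37.3  -3.8 163.3]
-0.4 83; -0.35 84; -0.3 86; -0.25 108; -0.2 94; -0.15 101; -0.1 109; -0.05 163; -0.0 95; 0.05 63; 0.1 69; 0.15 70; 0.2 65; 0.25 116; 0.3 115; 0.35 116; 0.4 99; 0.45 96; 0.5 96; 0.55 119; 0.6 116;
```

Knob and ring look plausible. I'll check the ring's place against the noses and plate edges in the same frame, to cancel camera bias.

```bash
python3 -c "
from h import *
for n in('wrist','top','side'):
    f=cam(n)
    v,u=np.mgrid[0:420,0:560]; ok=f['depth'].ravel()>0
    pts=np.column_stack([u.ravel(),v.ravel()]).astype(float)
    p=cv2.undistortPoints(pts[:,None],np.array(f['mtx'],float),np.array([f['k1'],0,0,0],float))[:,0]
    C=-f['R'].T@f['t']; P=C+(np.column_stack([p,np.ones(len(p))])@f['R'])*f['depth'].ravel()[:,None]; Q=(P-OS)@RS*1000
    pl=Q[ok&(abs(Q[:,2]-150)<4)&(abs(Q[:,0]-37)<85)&(abs(Q[:,1])<85)]
    print(n,'plate',np.percentile(pl,[.5,99.5],axis=0)[:,:2].round(1).tolist())
    k=ok&(Q[:,2]>157)&(Q[:,2]<170)&(abs(Q[:,1])<50)&(Q[:,0]>-35)&(Q[:,0]<85)
    q=Q[k]; g=np.zeros((40,40),int)
    for x,y,_ in q: g[int((x+35)//3),int((50-y)//3)%40]+=1
    for i in range(39,-1,-1): print('%4d '%(i*3-35),''.join('#' if c>(2 if n=='wrist' else 0) else '.' for c in g[i][:34]))
    if n!='side':
        a=Q[k&(abs(Q[:,2]-163.5)<2.5)]
        (cx,cy),rad=cv2.minEnclosingCircle(a[(abs(a[:,0]-38)<17)][:,:2].astype(np.float32)); print('ring?',cx,cy,rad)
" | head -90
```

```text
wrist plate [[-29.1, -68.4], [60.1, 69.1]]
  82  ..................................
  79  ..................................
  76  ..................................
  73  ..................................
  70  ..................................
  67  ..................................
  64  ..................................
  61  ..................................
  58  ..................................
  55  ............##.########..#........
  52  ............############..........
  49  ...........##############.........
  46  ...........#####....#####.........
  43  ..........#####......#####........
  40  ..........####........####........
  37  ..........####........####........
  34  ..........####.......#####........
  31  ..........####.......#####........
  28  ..........######....#####.........
  25  ...........##############.........
  22  ...........#############..........
  19  ............###########...........
  16  ..............########............
  13  ................#######...........
  10  ...............#########..........
   7  ...............##########.
[... 1937 characters left out ...]
.....................
 -11  ..................................
 -14  ..................................
 -17  ..................................
 -20  ..................................
 -23  ..................................
 -26  ..................................
 -29  ..................................
 -32  ..................................
 -35  ..................................
ring? 39.45181655883789 -14.20184326171875 15.623575210571289
side plate [[-29.1, -68.7], [104.3, 71.5]]
  82  .........####.##.###.##.###.##....
  79  ........######..#########.#.##....
  76  ........####.##.####.#####..##....
  73  ........#############.#.####......
  70  ........###########.##.#######....
```

Relative to the plate and cam, the ring sits about 4 mm left of the nest's centre line. I'll check whether it touches both noses by hovering where they are in depth view.

>>> step_arm(
  moves=[
    [30,15,0,0,0,0,0],
    [55,30,0,0,0,0,0],
    [55,30,0,0,0,0,0],
    [55,30,0,0,0,0,0],
    [55,30,0,0,0,0,0],
  ],
)

```text
clock: 19.85
tcp_pos: [0.4667, 0.3155, 0.2496]
orientation: [2.974, 1.012, -0.004]
contact_force: [-0.3, -0.2, 1.0]
grip_width: 0.0001
gripper_force: 0.0
```

```bash
cat > map.py <<'E'
from h import *
st(); f=cam('wrist')
v,u=np.mgrid[0:420,0:560]; ok=f['depth'].ravel()>0
pts=np.column_stack([u.ravel(),v.ravel()]).astype(float)
p=cv2.undistortPoints(pts[:,None],np.array(f['mtx'],float),np.array([f['k1'],0,0,0],float))[:,0]
C=-f['R'].T@f['t']; P=C+(np.column_stack([p,np.ones(len(p))])@f['R'])*f['depth'].ravel()[:,None]; Q=(P-OS)@RS*1000
pl=Q[ok&(abs(Q[:,2]-150)<4)&(abs(Q[:,0]-37)<85)&(abs(Q[:,1])<85)]
print('plate',np.percentile(pl,[.5,99.5],axis=0)[:,:2].round(1).tolist())
k=ok&(Q[:,2]>156)&(Q[:,2]<170)&(abs(Q[:,1])<40)&(Q[:,0]>-25)&(Q[:,0]<80)
g=np.zeros((53,40),int)
for x,y,_ in Q[k]: g[int((x+25)//2),int((40-y)//2)]+=1
for i in range(52,-1,-1): print('%4d '%(i*2-25),''.join('#' if c>1 else '.' for c in g[i]))
for n,x0,x1,y0,y1 in(('noseL',52,64,3,18),('noseR',52,64,-34,-19)):
    q=Q[k&(Q[:,0]>x0)&(Q[:,0]<x1)&(Q[:,1]>y0)&(Q[:,1]<y1)]; print(n,len(q),np.percentile(q,[2,98],axis=0).round(1).tolist() if len(q) else '')
q=Q[k&(Q[:,2]>160.5)&(Q[:,0]>18)&(Q[:,0]<52)]; print('ring y',np.percentile(q[:,1],[.5,99.5]).round(1), 'z',np.percentile(q[:,2],[5,50,95]).round(1))
E
python3 map.py
```

```text
stand pos [-32.5  -6.6 249.6] F [-0.36  0.01  0.95] t 19.85
plate [[-28.7, -68.5], [104.2, 69.1]]
  79  ........###############################.
  77  ........################################
  75  ........################################
  73  ........################################
  71  ........################################
  69  ........###############################.
  67  ............#####..............####.....
  65  ............#####..............####.....
  63  ............#####..............####.....
  61  ............#####.#######......####.....
  59  ............################...####.....
  57  .............################..####.....
  55  ..............################..........
  53  ............###################.........
  51  ............####################........
  49  ...........########.....########........
  47  ...........#######........#######.......
  45  ..........#######..........######.......
  43  ..........######...........######.......
  41  ..........######............######......
  39  ..........######............######......
  37  .........
[... 938 characters left out ...]
.........#################.......
  -5  .................###############........
  -7  .................###############........
  -9  ..................#############.........
 -11  ..................#############.........
 -13  ...................##########...........
 -15  ......................######............
 -17  ........................................
 -19  ........................................
 -21  ........................................
 -23  ........................................
 -25  ........................................
noseL 290 [[52.3, 3.6, 159.8], [63.7, 14.7, 164.6]]
noseR 151 [[52.3, -29.4, 157.9], [63.8, -19.0, 163.9]]
ring y [-26.4  18.8] z [162.1 163.3 164.5]
```

The map shows the ring (centre about (39,-4)) touching only the left nose, with a gap at the right nose: the cam's drag pulled it left. To mend this I'll ease the knob back a little, seat the ring against both noses with the gripper, let go, and nip again.

>>> step_arm(
  moves=[
    [-20,25,0,0,0,0,0],
    [-33,45,20,0,0,0,0],
    [-33,46,60,0,0,0,0],
    [-33,46,100,0,0,0,0],
    [-33,46,130,0,0,0,0],
    [-33,46,139,0,0,0,0],
    [-33,46,139,0,0,0,0],
    [-33,46,139,0,0,0,0],
  ],
)

```text
clock: 20.7
tcp_pos: [0.4705, 0.2599, 0.113]
orientation: [-2.974, -1.011, -0.003]
contact_force: [0.7, 0.2, 0.3]
grip_width: -0.0001
gripper_force: 0.0
```

```bash
python3 -c "
from h import *
st()"
```

```text
stand pos [-63.4 -53.  113. ] F [ 0.72 -0.28  0.29] t 20.7
```

>>> step_arm(
  moves=[
    [0,-6,0,0,0,0,0],
    [0,-12,0,0,0,0,0],
    [0,-17,0,0,0,0,0],
    [0,-22,0,0,0,0,0],
    [0,-27,0,0,0,0,0],
    [0,-32,0,0,0,0,0],
    [0,-37,0,0,0,0,0],
    [0,-42,0,0,0,0,0],
  ],
)

```text
clock: 21.5
tcp_pos: [0.4442, 0.2919, 0.1115]
orientation: [2.974, 1.009, -0.001]
contact_force: [0.8, -4.2, 2.4]
grip_width: -0.0001
gripper_force: 1.8
```

```bash
python3 -c "
from h import *
st()"
```

```text
stand pos [-64.7 -11.6 111.5] F [-1.93 -3.84  2.4 ] t 21.5
```

>>> step_arm(
  moves=[
    [0,-5,0,0,0,0,0],
    [0,-9,0,0,0,0,0],
    [0,-9,0,0,0,0,0],
    [0,0,0,0,0,0,0],
    [-15,4,0,0,0,0,0],
    [-22,4,-40,0,0,0,0],
    [-22,4,-85,0,0,0,0],
    [-10,4,-125,0,0,0,40],
  ],
)

```text
clock: 22.3
tcp_pos: [0.4379, 0.2823, 0.2382]
orientation: [-2.975, -1.011, 0.002]
contact_force: [1.3, 0.6, 0.2]
grip_width: 0.013
gripper_force: 0.0
```

```bash
python3 -c "
from h import *
st()
to(*(OS+RS@np.array([38,-8,205])/1000),-52.5)"
```

```text
stand pos [-75.6 -15.4 238.2] F [ 1.39 -0.27  0.24] t 22.3
to [113.6  -7.3  33.1] [-0.0003  0.001   0.0007]
```

>>> step_arm(
  moves=[
    [40,-3,0,0,0,0,64],
    [80,-6,0,0,0,0,64],
    [105,-9,10,0,0,0,64],
    [113.5,-9.3,25,0,0,0,64],
    [113.5,-9.3,33,0,0,0,64],
    [113.5,-9.3,33,0,0,0,64],
    [113.5,-9.3,33,0,0,0,64],
  ],
)

```text
clock: 23.0
tcp_pos: [0.5225, 0.3586, 0.2035]
orientation: [2.974, 1.01, -0.001]
contact_force: [-0.3, 1.2, 1.2]
grip_width: 0.0642
gripper_force: 0.0
```

```bash
python3 map.py | sed -n '1,2p;15,60p'
```

```text
stand pos [ 38.   -6.3 203.5] F [0.49 1.07 1.2 ] t 23.0
plate [[-27.4, -68.1], [105.1, 69.0]]
  55  ..............#################.........
  53  .............###################........
  51  ............####################........
  49  ...........#########....#########.......
  47  ...........#######........#######.......
  45  ...........######..........#######......
  43  ...........######...........######......
  41  ..........######............######......
  39  ..........######............######......
  37  ..........######............######......
  35  ...........#####............######......
  33  ...........######...........######......
  31  ...........######..........######.......
  29  ...........#######........#######.......
  27  ............########....#########.......
  25  ............####################........
  23  .............##################.........
  21  ..............################..........
  19  ................#############...........
  17  .................##########.............
  15  .......................#................
  13  .............
[... 370 characters left out ...]
.........################........
  -5  ................################........
  -7  ................################........
  -9  .................###############........
 -11  .................###############........
 -13  .................##############.........
 -15  ...................###########..........
 -17  ....................########............
 -19  ......................#####.............
 -21  ........................................
 -23  ........................................
 -25  ........................................
noseL 382 [[52.3, 3.1, 157.5], [63.7, 14.2, 164.4]]
noseR 209 [[52.3, -29.7, 157.5], [63.8, -19.4, 164.0]]
ring y [-26.6  17.9] z [162.1 163.3 164.3]
```

There is now a gap between cam and ring. I'll go down, close on the ring, centre it and seat it.

>>> step_arm(
  moves=[
    [0,0,20,0,0,0,64],
    [0,0,38,0,0,0,64],
    [0,0,46,0,0,0,64],
    [0,0,49,0,0,0,64],
    [0,0,49,0,0,0,64],
    [0,0,49,0,0,0,40],
    [0,0,49,0,0,0,40],
    [0,0,49,0,0,0,40],
  ],
  grip_force=20,
)

```text
clock: 23.85
tcp_pos: [0.5236, 0.3601, 0.1558]
orientation: [-2.974, -1.01, -0.003]
contact_force: [-1.9, -0.7, 5.2]
grip_width: 0.0434
gripper_force: 20.2
```

```bash
python3 -c "
from h import *
st()"
```

```text
stand pos [ 39.8  -5.9 155.8] F [-1.94  0.65  5.23] t 23.85
```

>>> step_arm(
  moves=[
    [-0.5,1,0,0,0,0,40],
    [-0.5,2,0,0,0,0,40],
    [0,2.1,0,0,0,0,40],
    [0.5,2.1,0,0,0,0,40],
  ],
)

```text
clock: 24.25
tcp_pos: [0.5239, 0.3597, 0.1558]
orientation: [-2.972, -1.011, -0.0]
contact_force: [-4.7, -0.1, 9.3]
grip_width: 0.0436
gripper_force: 20.8
```

```bash
python3 map.py | sed -n '1,2p;9,40p;56,60p'
```

```text
stand pos [ 39.8  -6.3 155.8] F [-3.73  2.78  9.26] t 24.25
plate [[-13.6, -68.2], [105.0, 68.8]]
  67  ............#####.............######....
  65  ............#####..............####.....
  63  ............#####.............#####.....
  61  ............#####..#######.....####.....
  59  ............#################..####.....
  57  ............#######################.....
  55  ..............##################........
  53  .............####################.......
  51  .........###.########################...
  49  ........#############.....############..
  47  ......##...########........#######....##
  45  .....###...#######..........######....##
  43  ...........######...........######......
  41  ...........######............#####......
  39  ...........######............#####......
  37  ...........######............#####......
  35  ...........######............#####......
  33  ...........#######..........######......
  31  ...........#######..........######......
  29  ...........########........#######......
  27  ...........#.########....#########......
  25  .............####################.......
  23  ..............##################........
  21  ...............################.........
  19  ................##############..........
  17  .................###########............
  15  ....................######..............
  13  .....................#.####.............
  11  ....................#########...........
   9  ..................############..........
   7  ..................#############.........
   5  .................###############........
noseL 621 [[52.3, 3.4, 157.4], [63.7, 14.2, 164.0]]
noseR 411 [[52.3, -29.7, 157.1], [63.8, -19.3, 163.9]]
ring y [-38.3  26.9] z [162.  163.3 167.4]
```

>>> step_arm(
  moves=[
    [0,0.5,-1.2,0,0,0,40],
    [0,0.5,-1.5,0,0,0,40],
    [0,0.5,-1.5,0,0,0,40],
  ],
)

```text
clock: 24.6
tcp_pos: [0.5252, 0.3576, 0.1559]
orientation: [2.975, 1.01, -0.0]
contact_force: [-0.7, 1.2, 1.9]
grip_width: 0.0436
gripper_force: 20.8
```

```bash
python3 -c "
from h import *
st()"
```

```text
stand pos [ 39.5  -8.8 155.9] F [0.2  1.33 1.89] t 24.6
```

>>> step_arm(
  moves=[
    [0.7,-0.8,0,0,0,0,40],
    [1.4,-0.8,0,0,0,0,40],
    [2,-0.8,0,0,0,0,40],
  ],
)

```text
clock: 24.9
tcp_pos: [0.5264, 0.3591, 0.1559]
orientation: [2.974, 1.009, -0.001]
contact_force: [-1.6, -1.6, 2.0]
grip_width: 0.0434
gripper_force: 20.7
```

```bash
python3 -c "
from h import *
st()"
```

```text
stand pos [ 41.4  -8.3 155.9] F [-2.23 -0.24  1.96] t 24.9
```

>>> step_arm(
  moves=[
    [0.7,0,0,0,0,0,40],
    [1.4,0,0,0,0,0,40],
    [2,0,0,0,0,0,40],
  ],
)

```text
clock: 25.2
tcp_pos: [0.5274, 0.3603, 0.1559]
orientation: [2.974, 1.01, -0.003]
contact_force: [-3.9, -4.0, 4.7]
grip_width: 0.0434
gripper_force: 20.9
```

```bash
python3 -c "
from h import *
st()"
```

```text
stand pos [ 42.9  -8.  155.9] F [-5.49 -0.81  4.7 ] t 25.2
```

>>> step_arm(
  moves=[
    [0.7,0,0,0,0,0,40],
    [1.4,0,0,0,0,0,40],
    [2,0,0,0,0,0,40],
  ],
)

```text
clock: 25.5
tcp_pos: [0.5276, 0.3604, 0.1558]
orientation: [2.972, 1.01, -0.008]
contact_force: [-8.8, -8.2, 9.2]
grip_width: 0.0438
gripper_force: 21.4
```

```bash
python3 map.py | sed -n '1,2p;9,40p;56,60p'
```

```text
stand pos [ 43.1  -8.  155.8] F [-12.02  -1.16   9.22] t 25.5
plate [[-18.4, -68.1], [105.1, 68.8]]
  67  ............#####..............####.....
  65  ............#####....#####.....####.....
  63  ............#####..##########..#####....
  61  ............########################....
  59  ............#######################.....
  57  .............######################.....
  55  ..............####################......
  53  .........##############..#############..
  51  ............########........#######.....
  49  ......###...#######..........######...##
  47  ............######...........######.....
  45  ............######...........######.....
  43  ............######............#####.....
  41  ............######............#####.....
  39  ............######............#####.....
  37  ............######...........######.....
  35  ............#######..........######.....
  33  ............########........#######.....
  31  ............#########......########.....
  29  ..............####################......
  27  ..............###################.......
  25  ...............#################........
  23  ................###############.........
  21  .................#############..........
  19  ....................########............
  17  .......................#................
  15  ........................................
  13  .....................######.............
  11  ....................#########...........
   9  ..................############..........
   7  ..................#############.........
   5  .................###############........
noseL 737 [[52.3, 3.3, 158.1], [63.6, 17.2, 168.3]]
noseR 702 [[52.4, -33.2, 158.2], [63.7, -19.3, 168.9]]
ring y [-39.   25.9] z [162.  163.3 166.1]
```

The ring is firmly stopped, centred at y = -7 on both noses. I'll relax the push, release and retreat.

>>> step_arm(
  moves=[
    [-1.5,0,-0.5,0,0,0,40],
    [-2.5,0,-1,0,0,0,40],
    [-2.5,0,-1,0,0,0,60],
    [-2.5,0,-1,0,0,0,60],
    [-2.5,0,-1,0,0,0,60],
    [-2.5,0,-20,0,0,0,60],
    [-2.5,0,-50,0,0,0,60],
    [-40,0,-80,0,0,0,30],
  ],
)

```text
clock: 26.35
tcp_pos: [0.4998, 0.3396, 0.2367]
orientation: [-2.972, -1.008, -0.002]
contact_force: [-0.2, -0.8, 1.8]
grip_width: 0.0468
gripper_force: 0.0
```

>>> step_arm(
  moves=[
    [-35,0,-10,0,0,0,0],
    [-35,0,-10,0,0,0,0],
    [-35,0,-10,0,0,0,0],
    [-35,0,-10,0,0,0,0],
  ],
)

```text
clock: 26.75
tcp_pos: [0.4707, 0.3167, 0.2458]
orientation: [-2.975, -1.01, -0.0]
contact_force: [0.2, 0.1, 0.2]
grip_width: 0.0002
gripper_force: 0.0
```

```bash
python3 map.py | sed -n '1,2p;9,50p;56,60p'
```

```text
stand pos [-28.6  -8.1 245.8] F [ 0.21 -0.05  0.23] t 26.75
plate [[-28.9, -68.5], [104.3, 69.0]]
  67  ............#####..............####.....
  65  ............#####..............####.....
  63  ............#####...########...####.....
  61  ............#####.############.####.....
  59  ............#######################.....
  57  .............######################.....
  55  ..............####################......
  53  ..............####################......
  51  .............########......#######......
  49  .............#######........#######.....
  47  ............#######..........######.....
  45  ............######............######....
  43  ............######............######....
  41  ............######............######....
  39  ............######............######....
  37  ............######............#####.....
  35  ............######...........######.....
  33  .............######..........######.....
  31  .............#######........#######.....
  29  ..............########...#########......
  27  ..............####################......
  25  .........
[... 421 characters left out ...]
...........#############.........
   5  ..................#############.........
   3  .................##############.........
   1  ................################........
  -1  ................#################.......
  -3  ................#################.......
  -5  ................################........
  -7  ................################........
  -9  .................###############........
 -11  .................##############.........
 -13  .................##############.........
 -15  ..................############..........
noseL 284 [[52.5, 3.1, 159.9], [63.8, 14.8, 164.7]]
noseR 258 [[52.4, -29.4, 159.8], [63.7, -19.1, 164.5]]
ring y [-30.3  15. ] z [162.  163.3 164.5]
```

The ring is now seated symmetrically on both noses. I'll go back to the knob's left side and tighten.

>>> step_arm(
  moves=[
    [-20,-30,0,0,0,0,0],
    [-35,-60,20,0,0,0,0],
    [-35,-68,60,0,0,0,0],
    [-35,-68,100,0,0,0,0],
    [-35,-68,128,0,0,0,0],
    [-35,-68,135.5,0,0,0,0],
    [-35,-68,135.5,0,0,0,0],
    [-35,-68,135.5,0,0,0,0],
  ],
)

```text
clock: 27.6
tcp_pos: [0.4015, 0.3501, 0.1116]
orientation: [-2.974, -1.01, -0.002]
contact_force: [0.4, 0.0, 0.6]
grip_width: 0.0
gripper_force: 0.0
```

```bash
python3 -c "
from h import *
st()"
```

```text
stand pos [-63.1  60.6 111.6] F [ 0.3  -0.21  0.6 ] t 27.6
```

>>> step_arm(
  moves=[
    [0,6,0,0,0,0,0],
    [0,12,0,0,0,0,0],
    [0,17,0,0,0,0,0],
    [-0.5,21,0,0,0,0,0],
    [-1,25,0,0,0,0,0],
    [-1,29,0,0,0,0,0],
    [-1,32,0,0,0,0,0],
    [-1,32,0,0,0,0,0],
  ],
)

```text
clock: 28.4
tcp_pos: [0.4193, 0.3227, 0.1106]
orientation: [2.975, 1.01, -0.001]
contact_force: [-3.0, 0.4, 0.4]
grip_width: 0.0
gripper_force: 1.3
```

```bash
python3 -c "
from h import *
tq()"
```

```text
stand pos [-65.7  28.  110.6] F [-2.16  2.15  0.45] t 28.4
theta 1.495 ball [-65.8  13.5] torque 0.112 N at 50: 2.2
```

>>> step_arm(
  moves=[
    [0,2,0,0,0,0,0],
    [0,4,0,0,0,0,0],
    [0,6,0,0,0,0,0],
    [0.5,8,0,0,0,0,0],
    [0.5,8,0,0,0,0,0],
  ],
)

```text
clock: 28.9
tcp_pos: [0.4251, 0.3166, 0.1105]
orientation: [2.975, 1.009, -0.0]
contact_force: [-2.5, 1.2, -0.3]
grip_width: 0.0
gripper_force: 1.1
```

```bash
python3 -c "
from h import *
tq()"
```

```text
stand pos [-64.8  19.6 110.5] F [-1.26  2.54 -0.27] t 28.9
theta 1.623 ball [-65.9   5.1] torque 0.161 N at 50: 3.2
```

>>> step_arm(
  moves=[
    [0.5,1.5,0,0,0,0,0],
    [0.8,3,0,0,0,0,0],
    [1,4,0,0,0,0,0],
    [1,4,0,0,0,0,0],
  ],
)

```text
clock: 29.3
tcp_pos: [0.4282, 0.3142, 0.1105]
orientation: [2.975, 1.01, 0.0]
contact_force: [-2.6, 0.9, -0.4]
grip_width: -0.0001
gripper_force: 1.2
```

```bash
python3 -c "
from h import *
tq()"
```

```text
stand pos [-63.8  15.8 110.5] F [-1.56  2.28 -0.39] t 29.3
theta 1.68 ball [-65.6   1.3] torque 0.147 N at 50: 2.9
```

>>> step_arm(
  moves=[
    [0.5,1.5,0,0,0,0,0],
    [0.8,3,0,0,0,0,0],
    [1,4,0,0,0,0,0],
    [1,4,0,0,0,0,0],
  ],
)

```text
clock: 29.7
tcp_pos: [0.4315, 0.3116, 0.1106]
orientation: [2.975, 1.01, 0.0]
contact_force: [-2.6, 1.2, -0.8]
grip_width: 0.0004
gripper_force: 1.2
```

```bash
python3 -c "
from h import *
tq()"
```

```text
stand pos [-62.8  11.8 110.6] F [-1.36  2.54 -0.76] t 29.7
theta 1.742 ball [-65.   -2.7] torque 0.169 N at 50: 3.4
```

At the angle where it had nipped before, the knob now turns freely, so the earlier nip was on one nose only. I'll keep going.

>>> step_arm(
  moves=[
    [0.5,1.5,0,0,0,0,0],
    [0.8,3,0,0,0,0,0],
    [1,4,0,0,0,0,0],
    [1,4,0,0,0,0,0],
  ],
)

```text
clock: 30.1
tcp_pos: [0.4347, 0.3091, 0.1106]
orientation: [2.975, 1.01, 0.0]
contact_force: [-2.3, 1.1, -0.3]
grip_width: -0.0002
gripper_force: 1.1
```

```bash
python3 -c "
from h import *
tq()"
```

```text
stand pos [-61.8   7.8 110.6] F [-1.17  2.34 -0.3 ] t 30.1
theta 1.803 ball [-64.2  -6.7] torque 0.158 N at 50: 3.2
```

>>> step_arm(
  moves=[
    [0.5,1.5,0,0,0,0,0],
    [1,2.5,0,0,0,0,0],
    [1.5,3,0,0,0,0,0],
    [1.5,3,0,0,0,0,0],
  ],
)

```text
clock: 30.5
tcp_pos: [0.4377, 0.3078, 0.1106]
orientation: [2.975, 1.01, 0.0]
contact_force: [-2.5, 0.6, 0.3]
grip_width: 0.0001
gripper_force: 1.2
```

```bash
python3 -c "
from h import *
tq()"
```

```text
stand pos [-60.2   5.  110.6] F [-1.59  2.03  0.32] t 30.5
theta 1.848 ball [-63.5  -9.5] torque 0.144 N at 50: 2.9
```

>>> step_arm(
  moves=[
    [0.5,1.5,0,0,0,0,0],
    [1,2.5,0,0,0,0,0],
    [1.5,3,0,0,0,0,0],
    [1.5,3,0,0,0,0,0],
  ],
)

```text
clock: 30.9
tcp_pos: [0.4406, 0.3061, 0.1106]
orientation: [2.975, 1.01, -0.0]
contact_force: [-4.4, 0.3, -0.3]
grip_width: 0.0001
gripper_force: 1.4
```

```bash
python3 -c "
from h import *
tq()"
```

```text
stand pos [-59.    1.9 110.6] F [-3.33  2.91 -0.3 ] t 30.9
theta 1.896 ball [-62.5 -12.6] torque 0.224 N at 50: 4.5
```

>>> step_arm(
  moves=[
    [0.5,1,0,0,0,0,0],
    [1,2,0,0,0,0,0],
    [1,2,0,0,0,0,0],
  ],
)

```text
clock: 31.2
tcp_pos: [0.4425, 0.305, 0.1105]
orientation: [2.974, 1.01, -0.001]
contact_force: [-5.4, 0.1, 1.8]
grip_width: -0.0001
gripper_force: 1.8
```

```bash
python3 -c "
from h import *
tq()"
```

```text
stand pos [-5.810e+01 -1.000e-01  1.105e+02] F [-4.24  3.36  1.79] t 31.2
theta 1.929 ball [-61.8 -14.6] torque 0.27 N at 50: 5.4
```

>>> step_arm(
  moves=[
    [0.5,1,0,0,0,0,0],
    [1,2,0,0,0,0,0],
    [1,2,0,0,0,0,0],
  ],
)

```text
clock: 31.5
tcp_pos: [0.4443, 0.304, 0.1105]
orientation: [2.974, 1.01, -0.001]
contact_force: [-5.0, -0.0, 1.3]
grip_width: -0.0002
gripper_force: 2.1
```

```bash
python3 -c "
from h import *
tq()"
```

```text
stand pos [-57.3  -2.  110.5] F [-3.99  3.04  1.26] t 31.5
theta 1.96 ball [-61.1 -16.5] torque 0.252 N at 50: 5.0
```

>>> step_arm(
  moves=[
    [0.5,1,0,0,0,0,0],
    [1,2,0,0,0,0,0],
    [1,2,0,0,0,0,0],
  ],
)

```text
clock: 31.8
tcp_pos: [0.4458, 0.3031, 0.1104]
orientation: [2.974, 1.01, -0.003]
contact_force: [-7.0, -0.1, 3.3]
grip_width: 0.0002
gripper_force: 2.7
```

```bash
python3 -c "
from h import *
tq()"
```

```text
stand pos [-56.7  -3.7 110.4] F [-5.64  4.15  3.32] t 31.8
theta 1.987 ball [-60.4 -18.2] torque 0.353 N at 50: 7.1
```

>>> step_arm(
  moves=[
    [0.5,1,0,0,0,0,0],
    [1,2,0,0,0,0,0],
    [1,2,0,0,0,0,0],
  ],
)

```text
clock: 32.1
tcp_pos: [0.4473, 0.3021, 0.1104]
orientation: [2.974, 1.011, -0.004]
contact_force: [-8.0, -1.0, 3.2]
grip_width: -0.0002
gripper_force: 3.3
```

```bash
python3 -c "
from h import *
tq()"
```

```text
stand pos [-56.1  -5.4 110.4] F [-6.95  4.09  3.24] t 32.1
theta 2.016 ball [-59.6 -19.9] torque 0.382 N at 50: 7.6
```

The finger's inner corner has probably moved onto the arm, which makes the lever arm ambiguous. I'll back off and turn the tool 0.5 rad to line up with the arm, so that the ball is pushed squarely.

>>> step_arm(
  moves=[
    [-8,-10,0,0,0,0,0],
    [-19,-12,0,0,0,-0.1,0],
    [-21,-8,0,0,0,-0.24,0],
    [-21,-5,0,0,0,-0.38,0],
    [-21,-5,0,0,0,-0.5,0],
    [-21,-5,0,0,0,-0.5,0],
    [-21,-5,0,0,0,-0.5,0],
  ],
)

```text
clock: 32.8
tcp_pos: [0.4294, 0.2939, 0.1109]
orientation: [2.635, 1.71, 0.002]
contact_force: [2.1, -0.1, 0.0]
grip_width: 0.0001
gripper_force: 0.0
```

```bash
cat >> h.py <<'E'
def tr(verbose=True):
    o=r.get_obs(); p=RS.T@(o['tcp_pos']-OS)*1000; F=RS.T@o['contact_force']; R=RS.T@cv2.Rodrigues(np.array(o['orientation']))[0]
    y=R[:2,1]; q=p[:2]+14.5*y   # face centre
    # ball centre: 8.5 beyond the face, on r=66
    x=R[:2,0]; b0=p[:2]+23*y; s=np.roots([1,2*b0@x,b0@b0-66**2]); s=s[np.argmin(abs(s))].real; b=b0+s*x; c=b-8.5*y; G=-F
    t=(c[0]*G[1]-c[1]*G[0])/1000; print('pos',p.round(1),'F',F.round(1),'slide',round(s,1),'theta',round(np.arctan2(-b[1],-b[0])+np.pi/2,3),'Fnorm',round(-(F[:2]@y),2),'N@50',round(t/.05,2),o['clock'])
E
python3 -c "
from h import *
tr(); print(r.get_obs()['joints'])"
```

```text
pos [-75.3  -1.  110.9] F [ 1.6 -1.3  0. ] slide 1.8 theta 1.885 Fnorm -1.95 N@50 -2.21 32.8
[-0.10708429  0.49136447 -0.76704264  1.99134862  0.45788778  0.83529765
 -1.5499584 ]
```

>>> step_arm(
  moves=[
    [0,3,0,0,0,0,0],
    [0,6,0,0,0,0,0],
    [0,8,0,0,0,0,0],
    [0,8,0,0,0,0,0],
  ],
)

```text
clock: 33.2
tcp_pos: [0.4366, 0.2902, 0.1106]
orientation: [2.633, 1.713, 0.0]
contact_force: [-0.3, -0.5, 0.4]
grip_width: 0.0001
gripper_force: 0.0
```

```bash
python3 -c "
from h import *
tr();cam('wrist');tr()"
```

```text
pos [-71.8  -8.3 110.6] F [-0.5 -0.2  0.4] slide 1.1 theta 2.008 Fnorm 0.1 N@50 -0.01 33.2
pos [-71.9  -8.1 110.6] F [ 0.  -0.7 -0.4] slide 1.1 theta 2.004 Fnorm -0.66 N@50 -0.96 33.25
```

>>> step_arm(
  moves=[
    [0,1,0,0,0,0,0],
    [0,2,0,0,0,0,0],
    [0,3,0,0,0,0,0],
  ],
)

```text
clock: 33.55
tcp_pos: [0.4382, 0.2895, 0.1105]
orientation: [-2.631, -1.715, 0.001]
contact_force: [-3.6, 1.0, 1.2]
grip_width: 0.0002
gripper_force: 2.1
```

```bash
python3 -c "
from h import *
tr();cam('wrist');tr()"
```

```text
pos [-70.9  -9.8 110.5] F [-2.2  2.9  1.2] slide 1.0 theta 2.035 Fnorm 3.65 N@50 4.7 33.55
pos [-71.   -9.8 110.5] F [-1.7  2.3  0.1] slide 1.0 theta 2.034 Fnorm 2.83 N@50 3.65 33.6
```

Clean contact on the ball. Now small steps.

>>> step_arm(
  moves=[
    [0,0.7,0,0,0,0,0],
    [0,1.4,0,0,0,0,0],
    [0,2,0,0,0,0,0],
  ],
)

```text
clock: 33.9
tcp_pos: [0.4392, 0.2889, 0.1105]
orientation: [-2.63, -1.716, 0.003]
contact_force: [-6.7, 2.2, 3.1]
grip_width: 0.0004
gripper_force: 3.2
```

```bash
python3 -c "
from h import *
for i in range(3): tr();cam('wrist')"
```

```text
pos [-70.5 -10.9 110.5] F [-4.   5.8  3.1] slide 1.1 theta 2.051 Fnorm 7.04 N@50 9.16 33.9
pos [-70.5 -11.  110.5] F [-4.1  4.6  2.4] slide 1.1 theta 2.053 Fnorm 6.01 N@50 7.67 33.95
pos [-70.5 -11.  110.5] F [-3.4  4.4  2.9] slide 1.1 theta 2.053 Fnorm 5.53 N@50 7.13 34.0
```

>>> step_arm(
  moves=[
    [0,0.5,0,0,0,0,0],
    [0,1,0,0,0,0,0],
  ],
)

```text
clock: 34.25
tcp_pos: [0.4399, 0.2885, 0.1105]
orientation: [-2.63, -1.716, 0.003]
contact_force: [-6.3, 1.0, 3.6]
grip_width: -0.0001
gripper_force: 3.5
```

```bash
python3 -c "
from h import *
for i in range(3): tr();cam('wrist')"
```

```text
pos [-70.2 -11.6 110.5] F [-4.4  4.6  3.6] slide 1.1 theta 2.064 Fnorm 6.11 N@50 7.77 34.25
pos [-70.2 -11.7 110.4] F [-3.9  5.7  3.1] slide 1.2 theta 2.065 Fnorm 6.84 N@50 8.9 34.3
pos [-70.2 -11.8 110.5] F [-4.6  4.4  1.9] slide 1.2 theta 2.066 Fnorm 6.02 N@50 7.6 34.35
```

>>> step_arm(
  moves=[
    [0,0.5,0,0,0,0,0],
    [0,1,0,0,0,0,0],
    [0,1.5,0,0,0,0,0],
  ],
)

```text
clock: 34.7
tcp_pos: [0.4409, 0.2879, 0.1104]
orientation: [-2.63, -1.716, 0.004]
contact_force: [-8.1, 1.1, 3.2]
grip_width: -0.0001
gripper_force: 3.7
```

```bash
python3 -c "
from h import *
for i in range(4): tr();cam('wrist')"
```

```text
pos [-69.8 -12.8 110.4] F [-5.8  5.8  3.2] slide 1.3 theta 2.082 Fnorm 7.86 N@50 10.02 34.7
pos [-69.7 -12.9 110.4] F [-4.9  5.3  4.4] slide 1.4 theta 2.084 Fnorm 7.04 N@50 9.02 34.75
pos [-69.7 -12.9 110.4] F [-5.9  4.9  3.1] slide 1.4 theta 2.084 Fnorm 7.07 N@50 8.9 34.8
pos [-69.8 -12.9 110.4] F [-4.6  5.7  3.8] slide 1.4 theta 2.084 Fnorm 7.16 N@50 9.25 34.85
```

>>> step_arm(
  moves=[
    [0,0.5,0,0,0,0,0],
    [0,1,0,0,0,0,0],
  ],
)

```text
clock: 35.1
tcp_pos: [0.4416, 0.2874, 0.1104]
orientation: [-2.63, -1.716, 0.005]
contact_force: [-7.2, 0.2, 3.4]
grip_width: -0.0
gripper_force: 4.1
```

```bash
python3 -c "
from h import *
for i in range(4): tr();cam('wrist')"
```

```text
pos [-69.5 -13.6 110.4] F [-5.6  4.5  3.4] slide 1.5 theta 2.095 Fnorm 6.65 N@50 8.39 35.1
pos [-69.5 -13.6 110.4] F [-6.1  5.4  3.9] slide 1.5 theta 2.096 Fnorm 7.6 N@50 9.65 35.15
pos [-69.5 -13.6 110.4] F [-5.3  5.4  3. ] slide 1.5 theta 2.096 Fnorm 7.23 N@50 9.25 35.2
pos [-69.5 -13.7 110.4] F [-4.9  5.9  3.8] slide 1.5 theta 2.096 Fnorm 7.48 N@50 9.67 35.25
```

>>> step_arm(
  moves=[
    [0,0.5,0,0,0,0,0],
    [0,1,0,0,0,0,0],
    [0,1.5,0,0,0,0,0],
  ],
)

```text
clock: 35.6
tcp_pos: [0.4427, 0.2868, 0.1103]
orientation: [-2.63, -1.716, 0.006]
contact_force: [-10.1, 0.9, 4.6]
grip_width: -0.0001
gripper_force: 4.6
```

```bash
python3 -c "
from h import *
for i in range(4): tr();cam('wrist')"
```

```text
pos [-69.1 -14.7 110.3] F [-7.5  6.9  4.6] slide 1.7 theta 2.113 Fnorm 9.63 N@50 12.31 35.6
pos [-69.1 -14.7 110.3] F [-6.7  6.6  4.6] slide 1.7 theta 2.113 Fnorm 9.04 N@50 11.6 35.65
pos [-69.1 -14.7 110.4] F [-6.9  5.8  3.6] slide 1.7 theta 2.113 Fnorm 8.46 N@50 10.78 35.7
pos [-69.1 -14.7 110.4] F [-6.   7.1  4.8] slide 1.7 theta 2.114 Fnorm 9.08 N@50 11.76 35.75
```

>>> step_arm(
  moves=[
    [0,0.5,0,0,0,0,0],
    [0,1,0,0,0,0,0],
  ],
)

```text
clock: 36.0
tcp_pos: [0.4433, 0.2864, 0.1103]
orientation: [-2.63, -1.716, 0.006]
contact_force: [-9.9, 1.0, 4.6]
grip_width: 0.0002
gripper_force: 4.9
```

```bash
python3 -c "
from h import *
for i in range(4): tr();cam('wrist')"
```

```text
pos [-68.7 -15.4 110.3] F [-7.2  6.8  4.6] slide 1.8 theta 2.125 Fnorm 9.42 N@50 12.1 36.0
pos [-68.7 -15.5 110.3] F [-6.   6.7  5.1] slide 1.8 theta 2.126 Fnorm 8.79 N@50 11.39 36.05
pos [-68.7 -15.5 110.3] F [-6.7  6.8  5. ] slide 1.8 theta 2.126 Fnorm 9.21 N@50 11.88 36.1
pos [-68.7 -15.5 110.3] F [-7.7  5.9  4.6] slide 1.8 theta 2.126 Fnorm 8.94 N@50 11.38 36.15
```

Resistance is steady at 11.7–12 N at 50 mm, a proper nip. I'll back away and check.

>>> step_arm(
  moves=[
    [0,-5,0,0,0,0,0],
    [-6,-14,0,0,0,0,0],
    [-15,-16,0,0,0,0,0],
    [-20,-16,-40,0,0,0,0],
    [-20,-16,-85,0,0,0.1,0],
    [-15,-10,-125,0,0,0.22,0],
    [0,0,-138,0,0,0.36,0],
    [20,10,-138,0,0,0.5,0],
  ],
)

```text
clock: 37.0
tcp_pos: [0.4654, 0.2997, 0.2518]
orientation: [2.978, 0.998, 0.009]
contact_force: [0.7, -0.3, -0.5]
grip_width: 0.0001
gripper_force: 0.0
```

```bash
python3 -c "
from h import *
to(*(OS+RS@np.array([-30,-8,248])/1000),-52.5)"
```

```text
to [ 13.1 -10.4   3.8] [ 0.0028 -0.0052 -0.0077]
```

>>> step_arm(
  moves=[
    [13,-10,4,0,0,0,0],
    [13,-10,4,0,0,0,0],
    [13,-10,4,0,0,0,0],
    [13,-10,4,0,0,0,0],
  ],
)

```text
clock: 37.4
tcp_pos: [0.4674, 0.3149, 0.2444]
orientation: [2.974, 1.01, -0.001]
contact_force: [-0.0, -0.3, -0.4]
grip_width: 0.0004
gripper_force: 0.0
```

```bash
python3 map.py | sed -n '1,2p;9,60p'
```

```text
stand pos [-32.3  -7.4 244.4] F [-0.19 -0.23 -0.45] t 37.4
plate [[-28.6, -68.5], [104.2, 69.0]]
  67  ............#####..............####.....
  65  ............#####.....#.#......####.....
  63  ............#####..##########..####.....
  61  ............##################.####.....
  59  ............#######################.....
  57  .............#####################......
  55  ..............####################......
  53  ..............#########..#########......
  51  .............#######.......########.....
  49  .............######.........#######.....
  47  ............######...........######.....
  45  ............######...........#######....
  43  ............######............######....
  41  ............######............######....
  39  ............######............######....
  37  ............######...........######.....
  35  ............#######..........######.....
  33  .............######.........#######.....
  31  .............########......########.....
  29  ..............####################......
  27  ..............###################.......
  25  ..........
[... 655 characters left out ...]
..........###############........
  -5  .................##############.........
  -7  ..................############..........
  -9  ...................###########..........
 -11  ....................########............
 -13  ......................###...............
 -15  ........................................
 -17  ........................................
 -19  ........................................
 -21  ........................................
 -23  ........................................
 -25  ........................................
noseL 299 [[52.2, 3.5, 159.4], [63.4, 14.4, 164.6]]
noseR 270 [[52.2, -29.1, 160.3], [63.5, -19.2, 164.5]]
ring y [-30.2  14.9] z [161.9 163.2 164.4]
```

The ring is flat, centred on both noses (y about -7.6) and touching the cam, and the robot is clear. I'm handing it in.

```bash
python3 -c "
from bench import r
print(r.hand_in())"
```

```text
the job is handed in; nothing more can be done
None
```

I handed the job in at about 37 s: the ring gauge lies flat in its nest against both stop noses, and the cam nips it at about 12 N (at 50 mm); the first nip caught only one nose, so I eased the knob back, reseated the ring and nipped it again.

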